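# Make the tube decapper ready: fit its cap-waste cup, queue the tubes, start it

## Task

Get the tube decapper ready and start it: by trying them, find which of the three cap-waste cups nests in its cup holder, going all the way down to the floor, leave it there fully home and the other two standing upright on the bench. Slide every tube carrier along the bench, upright and never lifted because the tubes only rest in their carriers, into the in-feed lane between the guide rails, in single file and closed up against the stop. When cup and tubes are in place, press the start button, and leave everything else on the bench alone.

Things in the scene. Friction and masses are not known exactly. Their poses are not given: they have to be found in the camera images.
- stop (a point): In-feed lane of the decapper (ivory, deck 110 mm high, fixed). Point on the bench, on the lane's centre line, at the steel stop's face. +y points along the lane out to its mouth, +x away from the robot. Two aluminium rails, 20 mm high, 6 thick, inner faces at x = -25 and +25 mm, run from the stop to y = 230 mm; the bench is the lane's floor.
- mouth (a point): Middle of the lane's mouth, on the bench, 285 mm from the stop along its +y. From y = 230 mm to here the rails flare out, to inner faces at x = +-48 mm (outer tips at +-55 mm).
- guard (a point): Top centre of a clear plastic guard over the last 50 mm of the lane before the stop, 70 mm wide, 104 mm high, 98 mm free beneath. Nothing can be taken from above there: the carriers behind must push those in front home.
- start (a joint): Travel of the start button: 0 released, 0.006 m fully pressed; a spring of about 5 N returns it.
- start_top (a point): Top centre of the start button, a round grey button 26 mm across in a black collar, on the deck near its robot-side left corner, 128 mm above the bench; pressed straight down.
- cup_small_mid (a point): The small of three white cap-waste cups, 48 mm across, 66 high to the rim, with a hollow skirt below (44 mm across, 36 inside, 12 deep). Point on the axis 56 mm above the underside, z up. Arched handle: bar across the mouth along the cup's y axis, 46 mm long, 8 thick, 92 to 108 mm above the underside, 14 mm wide flange on top to 112; free gap of 26 mm below the bar. 0.12 kg.
- cup_medium_mid (a point): The medium of three white cap-waste cups, 58 mm across, 66 high to the rim, with a hollow skirt below (54 mm across, 46 inside, 12 deep). Point on the axis 56 mm above the underside, z up. Arched handle: bar across the mouth along the cup's y axis, 56 mm long, 8 thick, 92 to 108 mm above the underside, 14 mm wide flange on top to 112; free gap of 26 mm below the bar. 0.12 kg.
- cup_large_mid (a point): The large of three white cap-waste cups, 68 mm across, 66 high to the rim, with a hollow skirt below (64 mm across, 56 inside, 12 deep). Point on the axis 56 mm above the underside, z up. Arched handle: bar across the mouth along the cup's y axis, 66 mm long, 8 thick, 92 to 108 mm above the underside, 14 mm wide flange on top to 112; free gap of 26 mm below the bar. 0.12 kg.
- holder_a_floor (a point): Steel cup holder: an open sleeve on an 84 mm square plate in a cradle by the deck. Of a, b, c one is present, the others are None. Each takes one cup (not told which): bore 3 mm over that cup, boss on the floor 3 mm under its skirt. A wider cup stays at the rim, a narrower one stays 10 mm up on the boss. Point: inner floor's centre, 8 mm above the bench; rim at 52. A chute lip ends 42 mm from the axis, 98 high.
- holder_b_floor (a point): Steel cup holder: an open sleeve on an 84 mm square plate in a cradle by the deck. Of a, b, c one is present, the others are None. Each takes one cup (not told which): bore 3 mm over that cup, boss on the floor 3 mm under its skirt. A wider cup stays at the rim, a narrower one stays 10 mm up on the boss. Point: inner floor's centre, 8 mm above the bench; rim at 52. A chute lip ends 42 mm from the axis, 98 high.
- holder_c_floor (a point): Steel cup holder: an open sleeve on an 84 mm square plate in a cradle by the deck. Of a, b, c one is present, the others are None. Each takes one cup (not told which): bore 3 mm over that cup, boss on the floor 3 mm under its skirt. A wider cup stays at the rim, a narrower one stays 10 mm up on the boss. Point: inner floor's centre, 8 mm above the bench; rim at 52. A chute lip ends 42 mm from the axis, 98 high.
- carrier_1_mid (a point): Tube carrier: round grey foot 44 mm across, 18 high, above it a collar 32 mm across to 50 mm; in it a blood tube 13 mm across with a lilac cap 17 mm across, 64 to 86 mm above the bench. Point on its axis 45 mm above the underside. 0.13 kg; glides easily (friction 0.25), drawn along by its cap or pushed low. Three to five are present, the rest are None.
- carrier_2_mid (a point): Tube carrier: round grey foot 44 mm across, 18 high, above it a collar 32 mm across to 50 mm; in it a blood tube 13 mm across with a lilac cap 17 mm across, 64 to 86 mm above the bench. Point on its axis 45 mm above the underside. 0.13 kg; glides easily (friction 0.25), drawn along by its cap or pushed low. Three to five are present, the rest are None.
- carrier_3_mid (a point): Tube carrier: round grey foot 44 mm across, 18 high, above it a collar 32 mm across to 50 mm; in it a blood tube 13 mm across with a lilac cap 17 mm across, 64 to 86 mm above the bench. Point on its axis 45 mm above the underside. 0.13 kg; glides easily (friction 0.25), drawn along by its cap or pushed low. Three to five are present, the rest are None.
- carrier_4_mid (a point): Tube carrier: round grey foot 44 mm across, 18 high, above it a collar 32 mm across to 50 mm; in it a blood tube 13 mm across with a lilac cap 17 mm across, 64 to 86 mm above the bench. Point on its axis 45 mm above the underside. 0.13 kg; glides easily (friction 0.25), drawn along by its cap or pushed low. Three to five are present, the rest are None.
- carrier_5_mid (a point): Tube carrier: round grey foot 44 mm across, 18 high, above it a collar 32 mm across to 50 mm; in it a blood tube 13 mm across with a lilac cap 17 mm across, 64 to 86 mm above the bench. Point on its axis 45 mm above the underside. 0.13 kg; glides easily (friction 0.25), drawn along by its cap or pushed low. Three to five are present, the rest are None.
- label_roll: Roll of labels standing among the carriers, 54 mm across and 35 mm high; origin at the centre of its underside. Not part of the job: leave it alone.
- marker: Marker pen lying on the bench beyond the lane, 125 mm long along its x, 14 mm thick; origin near its middle, on the bench. Leave alone.
Not all that is in view belongs to the job. What is shaped like the part that bears cup_large_mid but orange is not meant.

How it is judged (in metres and radians):
On the way, in this order (a step that is already met when the one before it is completed fails the run):
1. the cup that fits is fully home in the holder, the others stand upright on the bench, and every tube carrier is in the lane, in single file, closed up to the stop (((horizontal distance between cup_medium_mid and holder_a_floor below 0.005 m and z of cup_medium_mid in the frame of holder_a_floor below 0.06 m) or (horizontal distance between cup_small_mid and holder_a_floor below 0.005 m and z of cup_small_mid in the frame of holder_a_floor below 0.06 m) or (horizontal distance between cup_large_mid and holder_a_floor below 0.005 m and z of cup_large_mid in the frame of holder_a_floor below 0.06 m)) and ((horizontal distance between cup_medium_mid and holder_b_floor below 0.005 m and z of cup_medium_mid in the frame of holder_b_floor below 0.06 m) or (horizontal distance between cup_small_mid and holder_b_floor below 0.005 m and z of cup_small_mid in the frame of holder_b_floor below 0.06 m) or (horizontal distance between cup_large_mid and holder_b_floor below 0.005 m and z of cup_large_mid in the frame of holder_b_floor below 0.06 m)) and ((horizontal distance between cup_medium_mid and holder_c_floor below 0.005 m and z of cup_medium_mid in the frame of holder_c_floor below 0.06 m) or (horizontal distance between cup_small_mid and holder_c_floor below 0.005 m and z of cup_small_mid in the frame of holder_c_floor below 0.06 m) or (horizontal distance between cup_large_mid and holder_c_floor below 0.005 m and z of cup_large_mid in the frame of holder_c_floor below 0.06 m)) and height (world z) of each of cup_medium_mid, cup_small_mid, cup_large_mid below 0.07 m and angle between each of cup_medium_mid, cup_small_mid, cup_large_mid, carrier_1_mid, carrier_2_mid, carrier_3_mid, carrier_4_mid, carrier_5_mid's own z axis and vertical below 0.12 rad and x of carrier_1_mid in the frame of stop between -0.009 and 0.009 m and y of each of carrier_1_mid, carrier_2_mid, carrier_3_mid, carrier_4_mid, carrier_5_mid in the frame of stop below 0.225 m and (y of carrier_1_mid in the frame of stop below 0.031 m or horizontal distance between carrier_1_mid and carrier_2_mid below 0.054 m or horizontal distance between carrier_1_mid and carrier_3_mid below 0.054 m or horizontal distance between carrier_1_mid and carrier_4_mid below 0.054 m or horizontal distance between carrier_1_mid and carrier_5_mid below 0.054 m) and x of carrier_2_mid in the frame of stop between -0.009 and 0.009 m and (y of carrier_2_mid in the frame of stop below 0.031 m or horizontal distance between carrier_2_mid and carrier_1_mid below 0.054 m or horizontal distance between carrier_2_mid and carrier_3_mid below 0.054 m or horizontal distance between carrier_2_mid and carrier_4_mid below 0.054 m or horizontal distance between carrier_2_mid and carrier_5_mid below 0.054 m) and x of carrier_3_mid in the frame of stop between -0.009 and 0.009 m and (y of carrier_3_mid in the frame of stop below 0.031 m or horizontal distance between carrier_3_mid and carrier_1_mid below 0.054 m or horizontal distance between carrier_3_mid and carrier_2_mid below 0.054 m or horizontal distance between carrier_3_mid and carrier_4_mid below 0.054 m or horizontal distance between carrier_3_mid and carrier_5_mid below 0.054 m) and x of carrier_4_mid in the frame of stop between -0.009 and 0.009 m and (y of carrier_4_mid in the frame of stop below 0.031 m or horizontal distance between carrier_4_mid and carrier_1_mid below 0.054 m or horizontal distance between carrier_4_mid and carrier_2_mid below 0.054 m or horizontal distance between carrier_4_mid and carrier_3_mid below 0.054 m or horizontal distance between carrier_4_mid and carrier_5_mid below 0.054 m) and x of carrier_5_mid in the frame of stop between -0.009 and 0.009 m and (y of carrier_5_mid in the frame of stop below 0.031 m or horizontal distance between carrier_5_mid and carrier_1_mid below 0.054 m or horizontal distance between carrier_5_mid and carrier_2_mid below 0.054 m or horizontal distance between carrier_5_mid and carrier_3_mid below 0.054 m or horizontal distance between carrier_5_mid and carrier_4_mid below 0.054 m) and y of any of carrier_1_mid, carrier_2_mid, carrier_3_mid, carrier_4_mid, carrier_5_mid in the frame of stop below 0.031 m), for 0.3 s.
2. then the start button is pressed down (value of joint start above 0.0045 m), for 0.05 s.
At the end, for the whole second after the job is handed in: The fitting cup is home in the holder (within 5 mm of its axis, 4 mm of its floor), the others upright on the bench; all carriers upright between the rails (under 225 mm from the stop), one at the stop (within 9 mm), each other within 10 mm of a neighbour; start was then pressed and let go (all of step 1 and value of joint start below 0.002 m); the robot touches nothing.
It fails at once if a tube carrier is lifted more than 25 mm off the bench (height (world z) of any of carrier_1_mid, carrier_2_mid, carrier_3_mid, carrier_4_mid, carrier_5_mid above 0.07 m).
It fails at once if the label roll or the marker is pushed more than 60 mm away (distance of any of label_roll, marker from where it was at the start of the episode above 0.06 m).
Of holder_a, holder_b, holder_c only 1 to 1 are there at a start; the rules pass over those that are not, and their reading is None.
Of carrier_1, carrier_2, carrier_3, carrier_4, carrier_5 only 3 to 5 are there at a start; the rules pass over those that are not, and their reading is None.
At some moment in a run one of carrier_1, carrier_2, carrier_3, carrier_4, carrier_5 may be knocked a few centimetres aside while the robot is not near it.
Once in a run the grip may slacken for a moment while it holds something.
It also fails if it takes over 210 s, if anything falls off the work surface, if the arm or the gripper's body presses on something with over 40 N, if the wrist force passes 120 N, or if a joint passes its speed limit or range.

## Robot

A 6-joint arm with a two-finger parallel gripper is mounted at the origin on the work surface. World frame = base frame: x ahead of the robot, y to its left, z up, the work surface at z = 0. Lengths are in mm, angles in rad, forces in N, time in s.
With the tool pointing down it reaches from about 350 to 775 mm from the base axis. Payload 7.3 kg.
Tool frame: the origin (TCP) lies between the finger pads; the fingertips stand 25 mm ahead of it and the grasp point (between the pads) lies 6 mm ahead of it; z points along the fingers, y is the line along which they close (so a half turn about z gives the same grasp; the last joint's range is limited). The gripper opens to 92 mm and grips with 3 to 60 N. Pads are 19 mm wide; open, the fingers measure 130 mm over their backs; the gripper's body (75 mm by 190 mm) begins 47 mm behind the grasp point.
Start: joints at [-1.305, 0.342, 1.524, -0, 1.275, -0.146], TCP at [210.159, -481.119, 251.741] pointing down, gripper open.
Joint ranges: [-2.53, 2.53], [-0.77, 2.02], [0.04, 2.7], [-1, 4.14], [0.28, 2.66], [-3.11, 3.11]. Speed limits (rad/s): [2.57, 2.57, 3.14, 3.14, 3.14, 3.14].

## Interface

Orientations are given as [roll, pitch, yaw] about the fixed x, y, z axes, in that order (R = Rz(yaw) Ry(pitch) Rx(roll)).
In Python, from plant import bot gives the robot as it stands.
- The arm moves only by the tool play_rows, never from a script. Its argument "commands" is a list of rows, each an object of numbers: "x", "y", "z": the shift along the tool's x, y, z in m; "twist": the turn about the tool's z in degrees. In form: [{"x": .., "y": .., "z": .., "twist": ..}, ...]. A call has exactly 8 rows; each row is the pose to reach, as a shift and turn from the pose commanded when the call began, along the tool's axes at that moment; what a row does not reach only later rows make up. A row lasts 1/10 s, in which the tool goes at most 50 mm and 8.59 degrees, less where a joint would pass 70% of its speed; a pose out of reach is approached as far as the arm can. A call with a gripper value outside its range is refused whole. "jaw" is the closure, from 0 (fully open) to 1 (shut), set as the call begins (left out, the last holds). The fingers move at their own pace and stop on an object; the grip force is fixed at half the most. Time passes only in rows, so rows that repeat a pose let the fingers close, or fill a call up. It gives the time, the measured TCP pose, the force, the opening and the grip force at its end, in the units of the state.
- bot.get_obs(): the state, without advancing time (a new reading comes with each control period).
- bot.capture(name): name is "scene" or "side" or "wrist"; returns a dict with "pixels" (384x512x3 uint8, red, green, blue), "fx", "fy", "cx", "cy" (pixels), "k1" (the pictures are not rectified: a ray, as slopes to the right and down, at radius r is drawn at 1 + k1 r^2 times it, then the intrinsics apply), "eye" and "rotation" of the camera in the world. Camera axes: x right, y down, z forward; pixel columns grow to the right and rows downward; lengths in mm; the calibration is good to about 2 mm. A picture is of the moment at which its call begins. There is no depth.
- bot.close_job(): hands the job in; it is judged then, once.
The state is a dict: "time": time; "joint_positions": joint angles; "dq": joint speeds; "tau": joint torques, N m; "tool_pos": TCP position; "tcp_rot": TCP orientation; "contact_force": force on the tool from outside, world axes, zero at the start; "moment": the same for the moment, N m; "grip_width": finger opening in mm; "finger_force": force on a finger pad.
Only numpy, scipy, OpenCV 4.12 (cv2) and the standard library are available. Lean on these libraries where they do the work, as an engineer would, in place of code of your own. Each camera call takes 0.05 s, during which the arm holds its last target. There are 200 camera calls.

## Working session

There is one attempt and no reset: what is moved stays moved. The work goes in short steps, Python scripts to look and compute and a tool call to move; the robot and the scene stay as the last step left them, time stands still between calls to the robot, and variables do not carry over. Pictures are saved under pics/ and viewed, at most 14 in all, crops included, and the job is handed in when it is done.

Besides the shell and the picture viewer there is one more tool, called after "Call:" as name(argument=value, ...) on one line, values as JSON. play_rows: Moves the arm, as the interface text tells. Its arguments: {"type":"object","properties":{"commands":{"type":"array"},"jaw":{"type":"number"}},"required":["commands"]}

```bash
ls; mkdir -p pics
python3 - <<'E'
from plant import bot
import cv2,numpy as np
o=bot.get_obs();print(o)
ims=[]
for n in("scene","side"):
    c=bot.capture(n);cv2.imwrite(f"pics/{n}0.png",c["pixels"][:,:,::-1]);print({k:v for k,v in c.items() if k!="pixels"})
    np.savez(f"pics/{n}0.npz",**c)
    cv2.imwrite(f"pics/{n}0b.png",cv2.resize(c["pixels"][:,:,::-1],(800,600),interpolation=cv2.INTER_CUBIC))
E
```

```text
pics
{'time': 0.0, 'joint_positions': array([-1.30500050e+00,  3.42760118e-01,  1.52504123e+00,  1.57812853e-05,
        1.27543037e+00, -1.45991168e-01]), 'dq': array([ 0.00058895,  0.00078439,  0.0008311 ,  0.0003399 , -0.00176617,
        0.0005652 ]), 'tau': array([ 1.27474144e-03, -4.31235838e+01, -2.44222194e+01,  7.17946119e-02,
        5.58925141e-02, -1.27024468e-04]), 'tool_pos': array([ 210.05582099, -480.72313969,  251.01709433]), 'tcp_rot': array([-3.13997323e+00, -2.53368704e-04,  4.11782188e-01]), 'contact_force': array([-0.42719015, -0.61586836,  0.23102744]), 'moment': array([-0.00540544, -0.04407161, -0.01994056]), 'finger_force': 0.0, 'grip_width': 92.13157335679547}
{'fx': 365.150611858713, 'fy': 365.150611858713, 'cx': 259.7118936344191, 'cy': 198.43153727616212, 'k1': -0.006723304206147675, 'eye': array([1150.28547574,   20.65137293,  617.66875795]), 'rotation': array([-2.26193575,  0.00712231,  1.5342815 ])}
{'fx': 427.28682736321286, 'fy': 427.28682736321286, 'cx': 250.00263553977297, 'cy': 188.47925874196528, 'k1': -0.00572101497851833, 'eye': array([364.0606992 , 762.70084596, 787.34379148]), 'rotation': array([-2.30925472, -0.01888314, -2.89405211])}
```

View pics/scene0b.png

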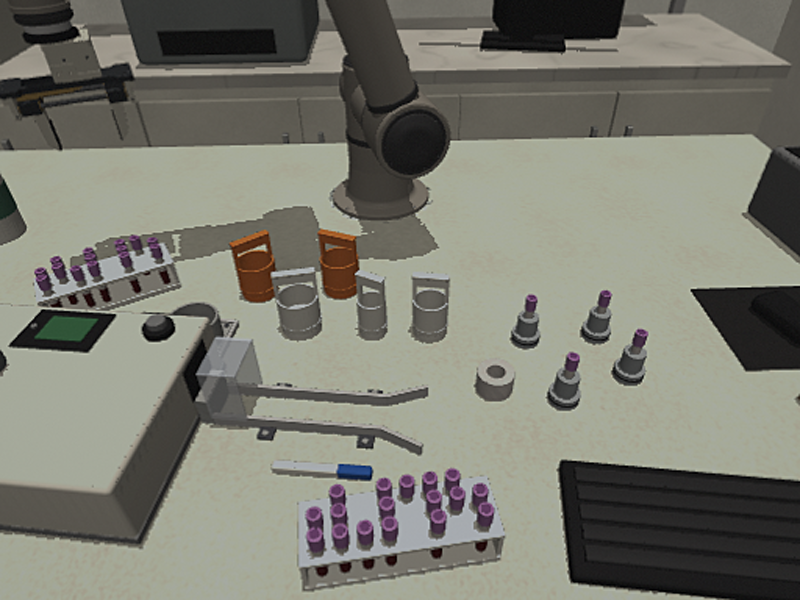

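View pics/side0b.png

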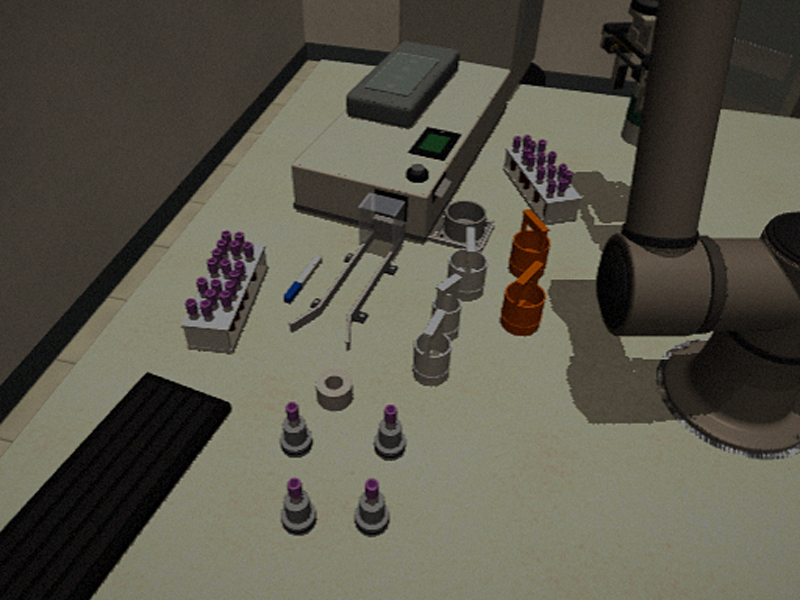

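The scene view (800x600) shows three white cups, with candidates at large (298,310), small (371,310) and medium (430,310). The two orange cups at (255,270) and (338,265) are not meant. Four carriers have caps at (531,302), (605,297), (640,338) and (572,359). The roll is at (495,379), the holder at (197,320), the button at (158,326) and the lane at 250–425 x 380–450. The capped tubes in the racks are not carriers. The side view agrees.

```bash
cat > h.py <<'E'
import cv2,numpy as np
from scipy.spatial.transform import Rotation as R
def ray(c,u,v):
    x=(u-c["cx"])/c["fx"];y=(v-c["cy"])/c["fy"];a,b=x,y
    for _ in range(5):
        k=1+c["k1"]*(a*a+b*b);a,b=x/k,y/k
    d=R.from_euler("xyz",c["rotation"]).apply([a,b,1]);return np.array(c["eye"],float),d/np.linalg.norm(d)
def onz(c,u,v,z):
    e,d=ray(c,u,v);return e+d*(z-e[2])/d[2]
def tri(c1,p1,c2,p2):
    e1,d1=ray(c1,*p1);e2,d2=ray(c2,*p2)
    s=np.linalg.lstsq(np.c_[d1,-d2],e2-e1,rcond=None)[0]
    a=e1+d1*s[0];b=e2+d2*s[1];return (a+b)/2,np.linalg.norm(a-b)
def proj(c,P):
    q=R.from_euler("xyz",c["rotation"]).inv().apply(np.asarray(P,float)-c["eye"]);a,b=q[0]/q[2],q[1]/q[2]
    k=1+c["k1"]*(a*a+b*b);return np.array([c["cx"]+c["fx"]*a*k,c["cy"]+c["fy"]*b*k])
def blobs(m,amin=15):
    n,l,s,ce=cv2.connectedComponentsWithStats(m.astype(np.uint8));return [(ce[i],s[i],l==i) for i in range(1,n) if s[i,4]>=amin]
def purple(c):
    h=cv2.cvtColor(np.ascontiguousarray(c["pixels"]),cv2.COLOR_RGB2HSV);return (h[...,0]>135)&(h[...,0]<165)&(h[...,1]>70)&(h[...,2]>40)
def load(f): return {k:(v if v.ndim else float(v)) for k,v in np.load(f).items()}
def caps(S,D,zlo=68,zhi=82):
    out=[]
    for a,_,_ in blobs(purple(S)):
        for b,_,_ in blobs(purple(D)):
            P,g=tri(S,a,D,b)
            if g<6 and zlo<P[2]<zhi: out.append((P,g,a,b))
    return out
E
python3 - <<'E'
from h import *
S=load("pics/scene0.npz");D=load("pics/side0.npz")
for P,g,a,b in caps(S,D): 
    if P[1]>60: print(P.round(1),round(g,1),a.round(),b.round())
def crop(c,x0,y0,x1,y1,f,n):
    cv2.imwrite(n,cv2.resize(c["pixels"][y0:y1,x0:x1,::-1],None,fx=f,fy=f,interpolation=cv2.INTER_CUBIC))
a=cv2.resize(S["pixels"][150:300,90:290,::-1],None,fx=4,fy=4,interpolation=cv2.INTER_CUBIC)
cv2.imwrite("pics/c1.png",a)
a=cv2.resize(D["pixels"][95:255,170:370,::-1],None,fx=3.75,fy=3.75,interpolation=cv2.INTER_CUBIC)
cv2.imwrite("pics/c2.png",cv2.convertScaleAbs(a,alpha=1.6))
E
```

```text
[482.3 341.2  79.5] 3.5 [387. 190.] [238. 310.]
[486.9 228.4  77.7] 1.7 [339. 193.] [250. 264.]
[571.2 365.2  76.9] 1.8 [409. 216.] [188. 311.]
[615.5 256.2  79.7] 3.5 [366. 231.] [186. 260.]
```

View pics/c1.png

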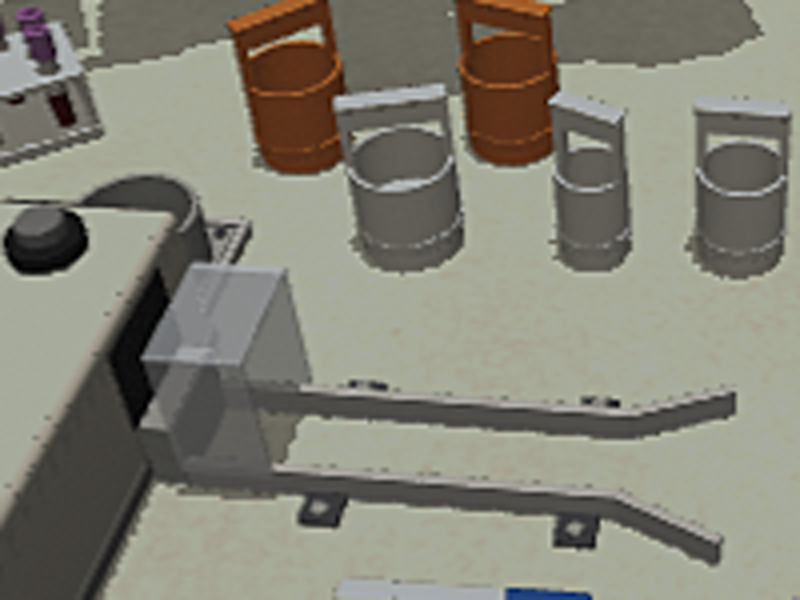

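View pics/c2.png

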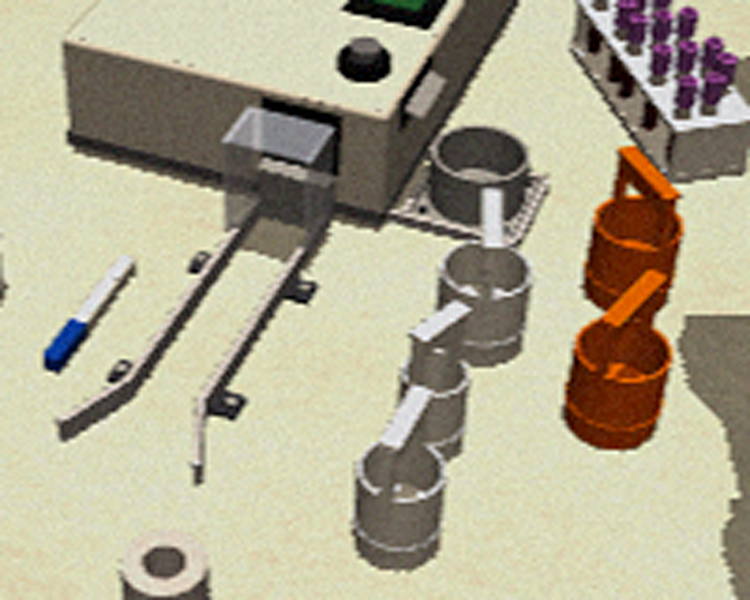

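Crop c1 (scene, 4x, offset 90,150) shows the white flanges: large (337,103)-(446,93), small (552,98)-(624,115), medium (696,106)-(790,110). White colour and the 68/48/58 mm widths set them apart from the orange pair. Crop c2 (side, 3.75x, offset 170,95) shows the holder rim centred near (480,163), the button at (365,47) and the rail tips at (62,425) and (197,465).

Run:
```python
from h import *
S=load("pics/scene0.npz");D=load("pics/side0.npz")
s=lambda u,v:(90+(u+.5)/4-.5,150+(v+.5)/4-.5)
d=lambda u,v:(170+(u+.5)/3.75-.5,95+(v+.5)/3.75-.5)
def seg(n,sa,sb,da,db,z):
    for k,c,f,a,b in(("S",S,s,sa,sb),("D",D,d,da,db)):
        A=onz(c,*f(*a),z);B=onz(c,*f(*b),z);v=B-A
        print(n,k,((A+B)/2).round(1),"len",np.linalg.norm(v).round(1),"ang",np.degrees(np.arctan2(v[1],v[0])).round(1)%180)
seg("large",(337,103),(446,93),(492,190),(494,245),112)
seg("small",(552,98),(624,115),(415,335),(468,308),112)
seg("medium",(696,106),(790,110),(388,440),(425,392),112)
for n,a,b in(("button",(45,225),(365,45)),("tipfar",(718,545),(62,425)),("tipnear",(735,395),(197,462))):
    P,g=tri(S,s(*a),D,d(*b));print(n,P.round(1),round(g,1))
for p in((431,163),(529,163),(480,127),(480,200)):print("rim",onz(D,*d(*p),52).round(1))
print("label",onz(D,*d(165,562),35).round(1), onz(S,495*.64,372*.64,35).round(1))
for p in((258,393),(632,418),(735,395),(275,468),(612,496),(718,545)):print("rail",p,onz(S,*s(*p),20).round(1))
print("guard",[onz(S,*s(*p),104).round(1) for p in((143,360),(240,362),(286,268),(193,266))])
```

```text
large S [ 441.3 -128.1  112. ] len 63.9 ang 96.4
large D [ 439.5 -129.7  112. ] len 62.6 ang 100.4
small S [455.2 -11.9 112. ] len 46.5 ang 66.0
small D [453.8 -12.  112. ] len 44.9 ang 51.30000000000001
medium S [460.9  78.9 112. ] len 55.0 ang 83.2
medium D [458.5  78.5 112. ] len 48.1 ang 73.9
button [ 568.  -290.6  130.5] 4.6
tipfar [697.2  51.3  14.5] 1.5
tipnear [598.1  65.3  18.1] 4.2
rim [ 504.4 -264.8   52. ]
rim [ 429.9 -285.7   52. ]
rim [ 475.4 -324.6   52. ]
rim [ 459.2 -227.4   52. ]
label [586.4 163.9  35. ] [589.3 163.2  35. ]
rail (258, 393) [ 589.2 -197.1   20. ]
rail (632, 418) [616.3   9.7  20. ]
rail (735, 395) [602.   66.5  20. ]
rail (275, 468) [ 643.2 -178.2   20. ]
rail (612, 496) [669.1  -1.2  20. ]
rail (718, 545) [702.   51.5  20. ]
guard [array([ 643.8, -226.8,  104. ]), array([ 647.2, -179. ,  104. ]), array([ 579.9, -168.2,  104. ]), array([ 576.2, -217.3,  104. ])]
```

```bash
cat >> h.py <<'E'
def to(o,x,y,z,yaw):
    "shift/turn in play_rows units from the present pose"
    p=o["tool_pos"];M=R.from_euler("xyz",o["tcp_rot"])
    d=M.inv().apply(np.array([x,y,z])-p)/1000
    tw=-(yaw-np.degrees(o["tcp_rot"][2]));tw=(tw+180)%360-180
    print("x %.4f y %.4f z %.4f twist %.1f"%(*d,tw),"pos",p.round(1),"yaw",np.degrees(o["tcp_rot"][2]).round(1),"t",round(o["time"],1),"w",round(o["grip_width"],1),"ff",round(o["finger_force"],1),"F",o["contact_force"].round(1))
E
python3 - <<'E'
from h import *;from plant import bot
o=bot.get_obs();to(o,460,-240,260,98.5)
E
```

```text
x 0.3254 y -0.1206 z -0.0087 twist -74.9 pos [ 210.1 -480.8  251.1] yaw 23.6 t 0.1 w 91.7 ff 0.0 F [0.  0.5 0.1]
```

Call:
play_rows(commands=[{"x": 0.04,"y": -0.015,"z": -0.001,"twist": -8},{"x": 0.081,"y": -0.03,"z": -0.002,"twist": -16},{"x": 0.122,"y": -0.045,"z": -0.003,"twist": -24},{"x": 0.163,"y": -0.06,"z": -0.005,"twist": -32},{"x": 0.204,"y": -0.075,"z": -0.006,"twist": -40},{"x": 0.245,"y": -0.09,"z": -0.007,"twist": -48},{"x": 0.286,"y": -0.105,"z": -0.008,"twist": -56},{"x": 0.325,"y": -0.12,"z": -0.009,"twist": -64}])

```text
time: 0.9
tool_pos: [461.0, -239.4, 260.5]
tcp_rot: [-3.141, -0.0, 1.535]
contact_force: [-0.3, -0.0, -0.2]
grip_width: 91.6
finger_force: 0.0
```

Call:
play_rows(commands=[{"x": 0,"y": 0,"z": 0,"twist": -6},{"x": 0,"y": 0,"z": 0,"twist": -10.9},{"x": 0,"y": 0,"z": 0,"twist": -10.9},{"x": 0,"y": 0,"z": 0,"twist": -10.9},{"x": 0,"y": 0,"z": 0,"twist": -10.9},{"x": 0,"y": 0,"z": 0,"twist": -10.9},{"x": 0,"y": 0,"z": 0,"twist": -10.9},{"x": 0,"y": 0,"z": 0,"twist": -10.9}])

```text
time: 1.7
tool_pos: [459.9, -241.2, 260.7]
tcp_rot: [3.142, 0.0, 1.718]
contact_force: [0.0, -0.2, -0.3]
grip_width: 91.7
finger_force: 0.0
```

Run:
```python
from h import *;from plant import bot
c=bot.capture("wrist");np.savez("pics/w1.npz",**c);cv2.imwrite("pics/w1.png",c["pixels"][:,:,::-1])
print(c["eye"],c["rotation"],c["fx"])
o=bot.get_obs();to(o,440,-129,220,98.5)
for P in((467,-275,52),(440,-129,112)):print(proj(c,P))
```

```text
[ 448.15118991 -163.24795905  393.73987588] [ 2.84467576e+00 -1.18883420e-03  1.47990832e-01] 310.7035962314144
x 0.1139 y -0.0032 z 0.0407 twist -0.0 pos [ 459.9 -241.2  260.8] yaw 98.5 t 1.8 w 91.8 ff 0.0 F [0.2 0.2 0.5]
[252.51973676 204.75323082]
[246.98809751  58.46801805]
```

View pics/w1.png

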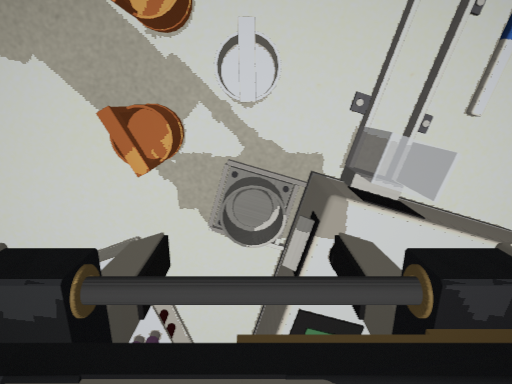

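The wrist view shows the holder rim circle centred near (253,211), about 69 px or 76 mm across, which suggests the large cup. The large white cup's bar runs (247,17)-(248,102), the chute lip is at (300,240) and the orange cups are at left.

Run:
```python
from h import *;from plant import bot
c=load("pics/w1.npz")
for p in((253,211),(219,211),(288,211),(253,178),(253,245)):print("rim",onz(c,*p,52).round(1))
A=onz(c,247,17,112);B=onz(c,248,102,112);v=A-B;print((A+B)/2,np.linalg.norm(v),np.degrees(np.arctan2(v[1],v[0])))
g=cv2.cvtColor(np.ascontiguousarray(c["pixels"]),cv2.COLOR_RGB2GRAY)
k=cv2.HoughCircles(cv2.medianBlur(g[150:270,190:320],3),cv2.HOUGH_GRADIENT,1,5,param1=80,param2=15,minRadius=18,maxRadius=42)
print([(x+190,y+150,r) for x,y,r in k[0][:8]])
```

```text
rim [ 468.7 -282.5   52. ]
rim [ 429.5 -288.3   52. ]
rim [ 509.1 -276.5   52. ]
rim [ 462.8 -243.5   52. ]
rim [ 475.2 -325.5   52. ]
[ 440.72597095 -130.91445699  112.        ] 65.38936973174 99.02224780657164
[(np.float32(251.5), np.float32(210.5), np.float32(33.6)), (np.float32(253.5), np.float32(216.5), np.float32(31.4)), (np.float32(260.5), np.float32(210.5), np.float32(39.1)), (np.float32(254.5), np.float32(205.5), np.float32(41.4)), (np.float32(252.5), np.float32(197.5), np.float32(32.5)), (np.float32(253.5), np.float32(221.5), np.float32(36.9)), (np.float32(258.5), np.float32(216.5), np.float32(29.2)), (np.float32(248.5), np.float32(214.5), np.float32(31.4))]
```

Call:
play_rows(commands=[{"x": -0.02,"y": 0,"z": 0,"twist": 0},{"x": -0.045,"y": 0,"z": 0,"twist": 0},{"x": -0.07,"y": 0,"z": 0,"twist": 0},{"x": -0.095,"y": 0,"z": 0,"twist": 0},{"x": -0.11,"y": 0,"z": 0,"twist": 0},{"x": -0.11,"y": 0,"z": 0,"twist": 0},{"x": -0.11,"y": 0,"z": 0,"twist": 0},{"x": -0.11,"y": 0,"z": 0,"twist": 0}])

```text
time: 2.55
tool_pos: [476.1, -348.9, 260.8]
tcp_rot: [-3.141, -0.0, 1.72]
contact_force: [-0.2, -0.3, 1.0]
grip_width: 91.5
finger_force: 0.0
```

Run:
```python
from h import *;from plant import bot
c=bot.capture("wrist");np.savez("pics/w2.npz",**c);print(c["eye"])
u,v=proj(c,(468,-280,52)).round().astype(int);print(u,v)
a=cv2.resize(c["pixels"][v-60:v+60,u-60:u+60,::-1],None,fx=5,fy=5,interpolation=cv2.INTER_CUBIC);cv2.imwrite("pics/w2.png",a)
```

```text
[ 464.36965021 -271.038789    393.82850321]
253 112
```

View pics/w2.png

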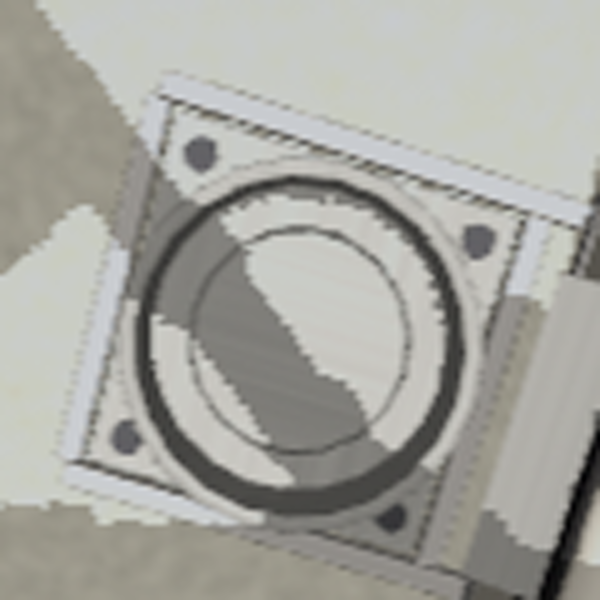

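Seen from above, the bore rim is at crop x 135–467, y 173–516, and the boss at x 190–412, y 227–455. The boss is about 53 mm, so it should take the large cup. I'll try that one first.

Run:
```python
from h import *;from plant import bot
c=load("pics/w2.npz")
f=lambda u,v:(193+(u+.5)/5-.5,52+(v+.5)/5-.5)
for n,z,pts in(("rim",52,((135,344),(467,344),(301,173),(301,516))),("boss",18,((190,341),(412,341),(301,227),(301,455)))):
    Q=np.array([onz(c,*f(*p),z) for p in pts]);print(n,Q.mean(0).round(1),np.linalg.norm(Q[0]-Q[1]),np.linalg.norm(Q[2]-Q[3]))
A=onz(c,*f(160,85),8);B=onz(c,*f(590,215),8);print(np.degrees(np.arctan2(*(B-A)[1::-1])))
o=bot.get_obs();to(o,440.3,-130.5,130,98.7)
```

```text
rim [ 469.4 -289.3   52. ] 70.99699688502682 71.36555070069495
boss [ 469.8 -290.    18. ] 52.1674891640744 52.06155766632468
-7.220749873197696
x 0.2213 y -0.0031 z 0.1310 twist -0.2 pos [ 476.2 -348.9  260.9] yaw 98.5 t 2.6 w 91.5 ff 0.0 F [-0.6 -0.4  0.2]
```

Call:
play_rows(commands=[{"x": 0.04,"y": -0.001,"z": 0,"twist": 0},{"x": 0.085,"y": -0.001,"z": 0,"twist": 0},{"x": 0.13,"y": -0.002,"z": 0,"twist": 0},{"x": 0.175,"y": -0.003,"z": 0.02,"twist": 0},{"x": 0.21,"y": -0.003,"z": 0.05,"twist": 0},{"x": 0.221,"y": -0.003,"z": 0.08,"twist": 0},{"x": 0.221,"y": -0.003,"z": 0.11,"twist": 0},{"x": 0.221,"y": -0.003,"z": 0.12,"twist": 0}], jaw=0.5)

```text
time: 3.4
tool_pos: [439.1, -130.0, 138.9]
tcp_rot: [-3.139, -0.002, 1.721]
contact_force: [-0.7, 0.0, -0.5]
grip_width: 46.3
finger_force: 0.0
```

Run:
```python
from h import *;from plant import bot
S=bot.capture("scene");D=bot.capture("side")
o=bot.get_obs();to(o,440.3,-130.5,103,98.7)
a=cv2.resize(S["pixels"][160:260,140:290,::-1],None,fx=4,fy=4,interpolation=cv2.INTER_CUBIC)
b=cv2.resize(D["pixels"][130:230,230:380,::-1],None,fx=4,fy=4,interpolation=cv2.INTER_CUBIC)
cv2.imwrite("pics/g1.png",cv2.resize(np.vstack([a,b]),(450,600)))
```

```text
x 0.0006 y 0.0004 z 0.0372 twist -0.2 pos [ 440.1 -131.2  140.2] yaw 98.5 t 3.5 w 46.1 ff 0.0 F [-0.2  0.2  0.6]
```

Call:
play_rows(commands=[{"x": 0,"y": 0,"z": 0.01,"twist": 0},{"x": 0,"y": 0,"z": 0.02,"twist": 0},{"x": 0,"y": 0,"z": 0.03,"twist": 0},{"x": 0,"y": 0,"z": 0.037,"twist": 0},{"x": 0,"y": 0,"z": 0.037,"twist": 0},{"x": 0,"y": 0,"z": 0.037,"twist": 0},{"x": 0,"y": 0,"z": 0.037,"twist": 0},{"x": 0,"y": 0,"z": 0.037,"twist": 0}])

```text
time: 4.3
tool_pos: [440.8, -131.9, 104.1]
tcp_rot: [3.141, 0.001, 1.719]
contact_force: [0.1, -0.1, 0.2]
grip_width: 46.1
finger_force: 0.0
```

Call:
play_rows(commands=[{"x": 0,"y": 0,"z": 0,"twist": 0},{"x": 0,"y": 0,"z": 0,"twist": 0},{"x": 0,"y": 0,"z": 0,"twist": 0},{"x": 0,"y": 0,"z": 0,"twist": 0},{"x": 0,"y": 0,"z": 0,"twist": 0},{"x": 0,"y": 0,"z": 0,"twist": 0},{"x": 0,"y": 0,"z": 0,"twist": 0},{"x": 0,"y": 0,"z": 0,"twist": 0}], jaw=1)

```text
time: 5.1
tool_pos: [440.5, -131.7, 103.7]
tcp_rot: [-3.141, 0.0, 1.719]
contact_force: [0.2, 0.1, 1.2]
grip_width: 13.2
finger_force: 30.0
```

Call:
play_rows(commands=[{"x": 0,"y": 0,"z": 0,"twist": 0},{"x": 0,"y": 0,"z": 0,"twist": 0},{"x": 0,"y": 0,"z": 0,"twist": 0},{"x": 0,"y": 0,"z": 0.003,"twist": 0},{"x": 0,"y": 0,"z": 0.006,"twist": 0},{"x": 0,"y": 0,"z": 0.009,"twist": 0},{"x": 0,"y": 0,"z": 0.009,"twist": 0},{"x": 0,"y": 0,"z": 0.009,"twist": 0}], jaw=0.65)

```text
time: 5.9
tool_pos: [440.5, -131.7, 94.6]
tcp_rot: [-3.141, -0.0, 1.719]
contact_force: [-0.5, -0.2, -0.3]
grip_width: 32.2
finger_force: 0.0
```

Call:
play_rows(commands=[{"x": 0,"y": 0,"z": 0,"twist": 0},{"x": 0,"y": 0,"z": 0,"twist": 0},{"x": 0,"y": 0,"z": 0,"twist": 0},{"x": 0,"y": 0,"z": 0,"twist": 0},{"x": 0,"y": 0,"z": 0,"twist": 0},{"x": 0,"y": 0,"z": 0,"twist": 0},{"x": 0,"y": 0,"z": 0,"twist": 0},{"x": 0,"y": 0,"z": 0,"twist": 0}], jaw=1)

```text
time: 6.7
tool_pos: [440.6, -131.8, 94.8]
tcp_rot: [3.142, 0.0, 1.719]
contact_force: [-0.3, -0.0, 1.1]
grip_width: 13.1
finger_force: 30.0
```

Run:
```python
from h import *;from plant import bot
o=bot.get_obs();to(o,469.5,-289.5,170,98.7)
```

```text
x -0.1603 y 0.0053 z -0.0752 twist -0.2 pos [ 440.6 -131.8   94.8] yaw 98.5 t 6.7 w 13.1 ff 30.0 F [-0.3 -0.   1.1]
```

Call:
play_rows(commands=[{"x": 0,"y": 0,"z": -0.02,"twist": 0},{"x": 0,"y": 0,"z": -0.05,"twist": 0},{"x": 0,"y": 0,"z": -0.08,"twist": 0},{"x": -0.01,"y": 0,"z": -0.11,"twist": 0},{"x": -0.04,"y": 0.001,"z": -0.12,"twist": 0},{"x": -0.07,"y": 0.002,"z": -0.12,"twist": 0},{"x": -0.1,"y": 0.003,"z": -0.12,"twist": 0},{"x": -0.13,"y": 0.004,"z": -0.12,"twist": 0}])

```text
time: 7.5
tool_pos: [463.8, -260.7, 214.6]
tcp_rot: [-3.141, -0.0, 1.719]
contact_force: [0.9, 1.2, -1.6]
grip_width: 13.0
finger_force: 30.0
```

Call:
play_rows(commands=[{"x": -0.02,"y": 0,"z": 0,"twist": 0},{"x": -0.03,"y": 0.001,"z": 0,"twist": 0},{"x": -0.031,"y": 0.001,"z": 0,"twist": 0},{"x": -0.031,"y": 0.001,"z": 0,"twist": 0},{"x": -0.031,"y": 0.001,"z": 0,"twist": 0},{"x": -0.031,"y": 0.001,"z": 0,"twist": 0},{"x": -0.031,"y": 0.001,"z": 0,"twist": 0},{"x": -0.031,"y": 0.001,"z": 0,"twist": 0}])

```text
time: 8.3
tool_pos: [469.4, -289.8, 214.9]
tcp_rot: [3.141, 0.0, 1.72]
contact_force: [-0.3, -0.2, -1.0]
grip_width: 13.1
finger_force: 30.0
```

Run:
```python
from h import *;from plant import bot
D=bot.capture("side");c=bot.capture("wrist")
o=bot.get_obs();to(o,469.5,-290.4,153,98.7)
b=cv2.resize(D["pixels"][60:210,230:380,::-1],(400,400),interpolation=cv2.INTER_CUBIC)
cv2.imwrite("pics/g2.png",np.hstack([b,c["pixels"][:,56:456,::-1][:384].copy() if 0 else cv2.resize(c["pixels"][50:250,156:356,::-1],(400,400))]))
```

```text
x -0.0004 y 0.0001 z 0.0618 twist -0.2 pos [ 469.4 -290.   214.8] yaw 98.5 t 8.4 w 13.3 ff 30.0 F [ 0.   0.2 -1. ]
```

View pics/g2.png

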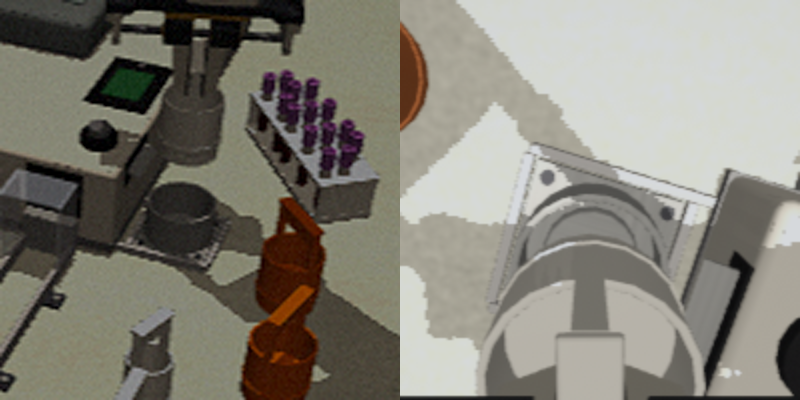

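The picture shows the large cup hanging upright over the holder and centred on it in the wrist view (both near column 592).

Call:
play_rows(commands=[{"x": 0,"y": 0,"z": 0.02,"twist": 0},{"x": 0,"y": 0,"z": 0.04,"twist": 0},{"x": 0,"y": 0,"z": 0.055,"twist": 0},{"x": 0,"y": 0,"z": 0.06,"twist": 0},{"x": 0,"y": 0,"z": 0.065,"twist": 0},{"x": 0,"y": 0,"z": 0.07,"twist": 0},{"x": 0,"y": 0,"z": 0.075,"twist": 0},{"x": 0,"y": 0,"z": 0.075,"twist": 0}])

```text
time: 9.2
tool_pos: [469.2, -290.1, 139.4]
tcp_rot: [-3.141, -0.0, 1.719]
contact_force: [0.8, -0.0, -1.3]
grip_width: 13.3
finger_force: 30.0
```

Call:
play_rows(commands=[{"x": 0,"y": 0,"z": 0.005,"twist": 0},{"x": 0,"y": 0,"z": 0.01,"twist": 0},{"x": 0,"y": 0,"z": 0.015,"twist": 0},{"x": 0,"y": 0,"z": 0.02,"twist": 0},{"x": 0,"y": 0,"z": 0.023,"twist": 0},{"x": 0,"y": 0,"z": 0.026,"twist": 0},{"x": 0,"y": 0,"z": 0.026,"twist": 0},{"x": 0,"y": 0,"z": 0.026,"twist": 0}])

```text
time: 10.0
tool_pos: [469.4, -290.3, 113.8]
tcp_rot: [3.142, 0.0, 1.719]
contact_force: [-0.6, -0.3, -1.4]
grip_width: 13.3
finger_force: 30.0
```

Call:
play_rows(commands=[{"x": 0,"y": 0,"z": 0.002,"twist": 0},{"x": 0,"y": 0,"z": 0.004,"twist": 0},{"x": 0,"y": 0,"z": 0.006,"twist": 0},{"x": 0,"y": 0,"z": 0.008,"twist": 0},{"x": 0,"y": 0,"z": 0.009,"twist": 0},{"x": 0,"y": 0,"z": 0.01,"twist": 0},{"x": 0,"y": 0,"z": 0.011,"twist": 0},{"x": 0,"y": 0,"z": 0.011,"twist": 0}])

```text
time: 10.8
tool_pos: [469.4, -290.4, 102.8]
tcp_rot: [3.141, 0.0, 1.719]
contact_force: [-0.8, -0.0, -0.2]
grip_width: 13.1
finger_force: 30.0
```

Call:
play_rows(commands=[{"x": 0,"y": 0,"z": 0,"twist": 0},{"x": 0,"y": 0,"z": 0,"twist": 0},{"x": 0,"y": 0,"z": 0,"twist": 0},{"x": 0,"y": 0,"z": 0,"twist": 0},{"x": 0,"y": 0,"z": -0.02,"twist": 0},{"x": 0,"y": 0,"z": -0.05,"twist": 0},{"x": 0,"y": 0,"z": -0.09,"twist": 0},{"x": 0,"y": 0,"z": -0.12,"twist": 0}], jaw=0.68)

```text
time: 11.6
tool_pos: [469.6, -290.4, 224.9]
tcp_rot: [3.14, 0.001, 1.719]
contact_force: [0.1, -0.9, 0.4]
grip_width: 29.2
finger_force: 0.0
```

Run:
```python
from h import *;from plant import bot
c=bot.capture("wrist");S=bot.capture("scene");D=bot.capture("side")
np.savez("pics/w3.npz",**c)
for P in((469.5,-290,120),):print(proj(c,P),proj(S,P),proj(D,P))
for P,g,a,b in caps(S,D): 
    if P[1]>60: print(P.round(1),round(g,1))
u,v=proj(D,(469,-290,70)).astype(int)
cv2.imwrite("pics/g3.png",np.hstack([cv2.resize(D["pixels"][v-40:v+40,u-40:u+40,::-1],(400,400)),cv2.resize(c["pixels"][80:250,166:336,::-1],(400,400))]))
to(bot.get_obs(),460,100,230,98.5)
```

```text
[250.60317493 204.06691551] [114.65683666 180.44705066] [299.89822749 115.65706355]
[482.3 341.3  79.6] 3.5
[486.9 228.4  78. ] 2.1
[572.3 364.1  78.5] 2.5
[614.5 257.5  78.1] 2.1
x 0.3880 y 0.0478 z -0.0064 twist -0.0 pos [ 470.1 -290.8  224.8] yaw 98.5 t 11.8 w 29.5 ff 0.0 F [ 0.2 -0.8 -0.9]
```

View pics/g3.png

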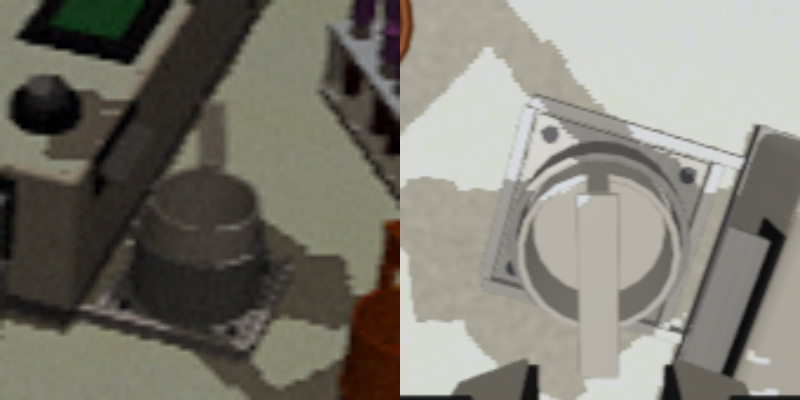

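The large cup is seated: its rim stands about half the sleeve's height above the sleeve, the expected 22 mm, and the four carriers haven't moved. Next I'll look down at the lane.

Call:
play_rows(commands=[{"x": 0.025,"y": 0.023,"z": -0.005,"twist": 2},{"x": 0.053,"y": 0.05,"z": -0.01,"twist": 5},{"x": 0.085,"y": 0.08,"z": -0.015,"twist": 8},{"x": 0.117,"y": 0.11,"z": -0.02,"twist": 11},{"x": 0.149,"y": 0.14,"z": -0.02,"twist": 14},{"x": 0.18,"y": 0.169,"z": -0.02,"twist": 15.7},{"x": 0.205,"y": 0.192,"z": -0.02,"twist": 15.7},{"x": 0.205,"y": 0.192,"z": -0.02,"twist": 15.7}])

```text
time: 12.55
tool_pos: [630.0, -55.0, 240.3]
tcp_rot: [-3.139, -0.001, 1.45]
contact_force: [-0.7, -0.6, -0.0]
grip_width: 29.8
finger_force: 0.0
```

Run:
```python
from h import *;from plant import bot
c=bot.capture("wrist");np.savez("pics/w4.npz",**c);print(c["eye"])
cv2.imwrite("pics/w4.png",c["pixels"][:,:,::-1])
to(bot.get_obs(),614.5,257.5,200,82.8)
```

```text
[639.73058353  22.97786796 373.47348553]
x 0.3104 y -0.0527 z 0.0407 twist 0.2 pos [629.  -57.1 240.5] yaw 83.0 t 12.6 w 29.4 ff 0.0 F [-0.9 -0.9 -0. ]
```

View pics/w4.png

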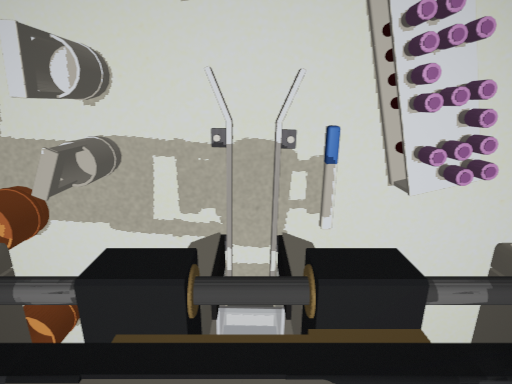

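The lane runs nearly straight up the image. The rails are at columns ~230 and ~276, the bends at row ~122, and the tips at (208,69) and (304,71).

Run:
```python
from h import *
c=load("pics/w4.npz");g=cv2.cvtColor(np.ascontiguousarray(c["pixels"]),cv2.COLOR_RGB2GRAY)
for v in(130,150,215,225):print(v,[*g[v,222:286]])
for p in((208,69),(304,71),(230,122),(277,122),(229.5,150),(276.5,150),(228.5,225),(273.5,225)):print(p,onz(c,*p,20).round(1))
```

```text
130 [np.uint8(101), np.uint8(102), np.uint8(102), np.uint8(95), np.uint8(172), np.uint8(207), np.uint8(208), np.uint8(208), np.uint8(206), np.uint8(168), np.uint8(159), np.uint8(201), np.uint8(207), np.uint8(207), np.uint8(207), np.uint8(207), np.uint8(206), np.uint8(205), np.uint8(205), np.uint8(205), np.uint8(206), np.uint8(206), np.uint8(205), np.uint8(206), np.uint8(206), np.uint8(206), np.uint8(206), np.uint8(206), np.uint8(206), np.uint8(206), np.uint8(206), np.uint8(206), np.uint8(206), np.uint8(206), np.uint8(205), np.uint8(206), np.uint8(206), np.uint8(206), np.uint8(206), np.uint8(206), np.uint8(206), np.uint8(206), np.uint8(206), np.uint8(206), np.uint8(206), np.uint8(205), np.uint8(206), np.uint8(206), np.uint8(206), np.uint8(206), np.uint8(206), np.uint8(206), np.uint8(195), np.uint8(148), np.uint8(154), np.uint8(199), np.uint8(208), np.uint8(207), np.uint8(207), np.uint8(172), np.uint8(89), np.uint8(99), np.uint8(100), np.uint8(102)]
150 [np.uint8(152), np.uint8(153), np.uint8(155), np.uint8(150), np.uint8(145), np.uint8(148), np.uint8(149), np.uint8(149), np.uint8(148)
[... 2331 characters left out ...]
157), np.uint8(157), np.uint8(157), np.uint8(159), np.uint8(160), np.uint8(161), np.uint8(159), np.uint8(157), np.uint8(154), np.uint8(154), np.uint8(154), np.uint8(155), np.uint8(156), np.uint8(150), np.uint8(117), np.uint8(120), np.uint8(146), np.uint8(145), np.uint8(144), np.uint8(140), np.uint8(147), np.uint8(155), np.uint8(155), np.uint8(156), np.uint8(156), np.uint8(156), np.uint8(156), np.uint8(180), np.uint8(203)]
(208, 69) [598.4  62.7  20. ]
(304, 71) [698.9  48.5  20. ]
(230, 122) [613.8   6.   20. ]
(277, 122) [ 6.655e+02 -3.000e-01  2.000e+01]
(229.5, 150) [608.9 -24.6  20. ]
(276.5, 150) [661.9 -31.   20. ]
(228.5, 225) [ 594.9 -115.1   20. ]
(273.5, 225) [ 649.4 -121.7   20. ]
```

Call:
play_rows(commands=[{"x": 0.03,"y": -0.005,"z": 0,"twist": 0.5},{"x": 0.075,"y": -0.012,"z": 0,"twist": 0.5},{"x": 0.12,"y": -0.02,"z": 0.01,"twist": 0.5},{"x": 0.165,"y": -0.028,"z": 0.02,"twist": 0.5},{"x": 0.21,"y": -0.035,"z": 0.03,"twist": 0.5},{"x": 0.25,"y": -0.043,"z": 0.05,"twist": 0.5},{"x": 0.285,"y": -0.048,"z": 0.07,"twist": 0.5},{"x": 0.31,"y": -0.052,"z": 0.09,"twist": 0.5}], jaw=0.5)

```text
time: 13.4
tool_pos: [615.4, 255.8, 151.0]
tcp_rot: [-3.14, 0.001, 1.437]
contact_force: [0.5, 0.1, -0.2]
grip_width: 46.0
finger_force: 0.0
```

```bash
cat >> h.py <<'E'
def see(bot):
    S=bot.capture("scene");D=bot.capture("side")
    for P,g,a,b in caps(S,D):
        if P[0]<740: print("cap",P.round(1),round(g,1))
E
python3 - <<'E'
from h import *;from plant import bot
see(bot);to(bot.get_obs(),615,257,82,82.5)
E
```

```text
cap [ 296.6 -421.6   80.2] 3.1
cap [485.9 229.7  75.7] 0.0
cap [570.9 366.1  76. ] 2.7
cap [613.  258.8  75.8] 0.5
x 0.0010 y 0.0018 z 0.0661 twist -0.1 pos [613.6 256.3 148.2] yaw 82.4 t 13.5 w 45.5 ff 0.0 F [ 0.8  0.2 -0.3]
```

Call:
play_rows(commands=[{"x": 0.001,"y": 0.001,"z": 0.02,"twist": 0},{"x": 0.001,"y": 0.001,"z": 0.04,"twist": 0},{"x": 0.001,"y": 0.001,"z": 0.055,"twist": 0},{"x": 0.001,"y": 0.001,"z": 0.066,"twist": 0},{"x": 0.001,"y": 0.001,"z": 0.066,"twist": 0},{"x": 0.001,"y": 0.001,"z": 0.066,"twist": 0},{"x": 0.001,"y": 0.001,"z": 0.066,"twist": 0},{"x": 0.001,"y": 0.001,"z": 0.066,"twist": 0}])

```text
time: 14.3
tool_pos: [617.9, 255.9, 87.7]
tcp_rot: [3.14, -0.001, 1.436]
contact_force: [-0.6, -0.7, -0.3]
grip_width: 45.7
finger_force: 0.0
```

Call:
play_rows(commands=[{"x": 0,"y": 0,"z": 0,"twist": 0},{"x": 0,"y": 0,"z": 0,"twist": 0},{"x": 0,"y": 0,"z": 0,"twist": 0},{"x": 0,"y": 0,"z": 0,"twist": 0},{"x": 0,"y": 0,"z": 0,"twist": 0},{"x": 0,"y": 0,"z": 0,"twist": 0},{"x": 0,"y": 0,"z": 0,"twist": 0},{"x": 0,"y": 0,"z": 0,"twist": 0}], jaw=1)

```text
time: 15.1
tool_pos: [617.3, 255.8, 86.5]
tcp_rot: [-3.141, 0.0, 1.436]
contact_force: [-0.1, -0.4, -1.4]
grip_width: 16.5
finger_force: 30.0
```

```bash
cat >> h.py <<'E'
def lane(p):
    "lane coords (x across, s from stop) in mm"
    a=np.radians(7.5);d=np.array(p[:2])-[610.4,-226];return np.array([d@[np.cos(a),-np.sin(a)],d@[np.sin(a),np.cos(a)]])
E
python3 - <<'E'
from h import *;from plant import bot
o=bot.get_obs();to(o,615,257,82,82.5);print(lane(o["tool_pos"]))
print(lane((635.4,-27.8)),lane((622.8,-118.4)),"roll",lane((588,163)))
E
```

```text
x 0.0009 y -0.0024 z 0.0045 twist -0.2 pos [617.3 255.8  86.5] yaw 82.3 t 15.1 w 16.5 ff 30.0 F [-0.1 -0.4 -1.4]
[-56.04923718 478.53428537]
[ -1.08416976 199.76752633] [ -1.750702   108.29799187] roll [-72.98305367 382.74826437]
```

Call:
play_rows(commands=[{"x": 0,"y": 0.005,"z": 0,"twist": 0},{"x": 0,"y": 0.015,"z": 0,"twist": 0},{"x": 0,"y": 0.028,"z": 0,"twist": 0},{"x": -0.005,"y": 0.04,"z": 0,"twist": 0},{"x": -0.015,"y": 0.05,"z": 0,"twist": -0.2},{"x": -0.035,"y": 0.0545,"z": 0,"twist": -0.2},{"x": -0.055,"y": 0.055,"z": 0,"twist": -0.2},{"x": -0.075,"y": 0.055,"z": 0,"twist": -0.2}])

```text
time: 15.9
tool_pos: [661.1, 171.8, 86.5]
tcp_rot: [-3.141, 0.001, 1.439]
contact_force: [0.7, -0.2, -1.5]
grip_width: 16.1
finger_force: 30.0
```

Call:
play_rows(commands=[{"x": -0.02,"y": 0,"z": 0,"twist": 0},{"x": -0.04,"y": 0,"z": 0,"twist": 0},{"x": -0.06,"y": 0,"z": 0,"twist": 0},{"x": -0.08,"y": 0,"z": 0,"twist": 0},{"x": -0.1,"y": 0,"z": 0,"twist": 0},{"x": -0.115,"y": 0,"z": 0,"twist": 0},{"x": -0.125,"y": 0,"z": 0,"twist": 0},{"x": -0.125,"y": 0,"z": 0,"twist": 0}])

```text
time: 16.7
tool_pos: [645.4, 48.7, 86.7]
tcp_rot: [3.142, 0.0, 1.438]
contact_force: [0.8, -0.2, -1.6]
grip_width: 16.3
finger_force: 30.0
```

Run:
```python
from h import *;from plant import bot
see(bot);o=bot.get_obs();to(o,615,257,86.5,82.5);print(lane(o["tool_pos"]))
```

```text
cap [ 296.5 -421.7   80.7] 2.7
cap [ 322.4 -436.5   78.9] 1.7
cap [480.5 343.6  77.1] 0.7
cap [486.2 228.9  77.1] 1.4
cap [570.7 365.6  76.4] 1.3
x 0.2008 y -0.0573 z 0.0003 twist -0.0 pos [645.6  50.5  86.7] yaw 82.5 t 16.8 w 16.4 ff 30.0 F [-0.1 -0.1 -1.6]
[ -1.23476309 278.68472872]
```

Call:
play_rows(commands=[{"x": -0.01,"y": 0,"z": 0,"twist": 0},{"x": -0.025,"y": 0,"z": 0,"twist": 0},{"x": -0.04,"y": 0,"z": 0,"twist": 0},{"x": -0.055,"y": 0,"z": 0,"twist": 0},{"x": -0.07,"y": 0,"z": 0,"twist": 0},{"x": -0.085,"y": 0,"z": 0,"twist": 0},{"x": -0.095,"y": 0,"z": 0,"twist": 0},{"x": -0.1,"y": 0,"z": 0,"twist": 0}])

```text
time: 17.6
tool_pos: [632.2, -50.4, 86.7]
tcp_rot: [3.142, 0.0, 1.438]
contact_force: [0.4, -1.0, -1.8]
grip_width: 16.4
finger_force: 30.0
```

Call:
play_rows(commands=[{"x": -0.01,"y": 0,"z": 0,"twist": 0},{"x": -0.025,"y": 0,"z": 0,"twist": 0},{"x": -0.04,"y": 0,"z": 0,"twist": 0},{"x": -0.055,"y": 0,"z": 0,"twist": 0},{"x": -0.07,"y": 0,"z": 0,"twist": 0},{"x": -0.085,"y": 0,"z": 0,"twist": 0},{"x": -0.095,"y": 0,"z": 0,"twist": 0},{"x": -0.1,"y": 0,"z": 0,"twist": 0}])

```text
time: 18.4
tool_pos: [619.2, -149.5, 86.7]
tcp_rot: [3.141, 0.0, 1.439]
contact_force: [0.3, 0.2, -2.0]
grip_width: 16.0
finger_force: 30.0
```

Run:
```python
from h import *;from plant import bot
D=bot.capture("side");u,v=proj(D,(625,-150,60)).astype(int)
cv2.imwrite("pics/g4.png",cv2.resize(D["pixels"][v-60:v+60,u-60:u+60,::-1],(600,600)))
o=bot.get_obs();to(o,615,257,86.5,82.5);print(lane(o["tool_pos"]))
```

```text
x 0.4026 y -0.0577 z 0.0000 twist -0.1 pos [ 619.2 -149.7   86.7] yaw 82.4 t 18.4 w 16.2 ff 30.0 F [-0.  -1.4 -1.3]
[-1.27900641 76.79147391]
```

View pics/g4.png

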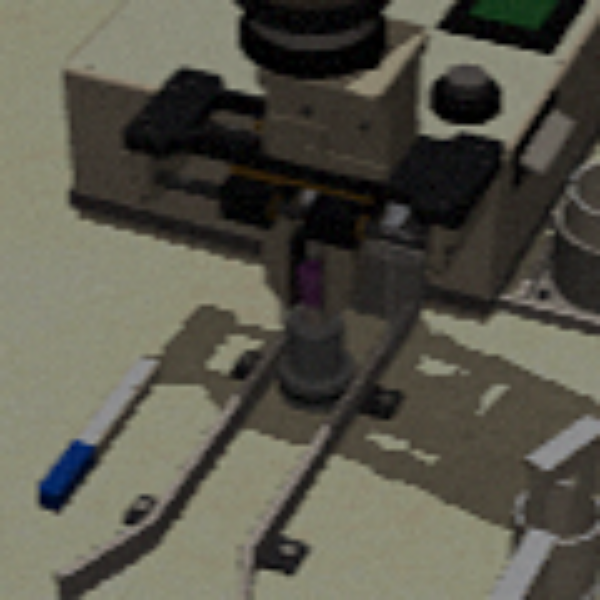

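The first carrier stands upright in the lane at s≈77, just outside the guard.

Call:
play_rows(commands=[{"x": 0,"y": 0,"z": 0,"twist": 0},{"x": 0,"y": 0,"z": 0,"twist": 0},{"x": 0,"y": 0,"z": 0,"twist": 0},{"x": 0,"y": 0,"z": 0,"twist": 0},{"x": 0,"y": 0,"z": -0.015,"twist": 0},{"x": 0,"y": 0,"z": -0.04,"twist": 0},{"x": 0,"y": 0,"z": -0.07,"twist": 0},{"x": 0,"y": 0,"z": -0.08,"twist": 0}], jaw=0.5)

```text
time: 19.25
tool_pos: [620.8, -148.2, 170.1]
tcp_rot: [3.136, 0.001, 1.44]
contact_force: [1.4, 0.5, 0.1]
grip_width: 45.8
finger_force: 0.0
```

Run:
```python
from h import *;from plant import bot
see(bot);o=bot.get_obs();to(o,486,229,140,82.5)
```

```text
cap [ 322.2 -437.    79.6] 4.0
cap [ 372.5 -495.6   75.1] 2.2
cap [482.3 341.3  79.7] 3.6
cap [477.6 347.7  72.6] 4.6
cap [487.1 228.   78.5] 2.9
cap [571.7 364.7  77.5] 2.0
x 0.3565 y -0.1823 z 0.0274 twist 0.0 pos [ 620.2 -148.1  168.4] yaw 82.5 t 19.4 w 46.5 ff 0.0 F [ 0.3  0.3 -0.7]
```

Call:
play_rows(commands=[{"x": 0.025,"y": -0.013,"z": 0,"twist": 0},{"x": 0.065,"y": -0.033,"z": 0,"twist": 0},{"x": 0.105,"y": -0.054,"z": 0,"twist": 0},{"x": 0.145,"y": -0.074,"z": 0,"twist": 0},{"x": 0.185,"y": -0.095,"z": 0,"twist": 0},{"x": 0.225,"y": -0.115,"z": 0,"twist": 0},{"x": 0.265,"y": -0.136,"z": 0,"twist": 0},{"x": 0.305,"y": -0.156,"z": 0,"twist": 0}])

```text
time: 20.15
tool_pos: [502.7, 176.1, 165.1]
tcp_rot: [-3.139, 0.001, 1.44]
contact_force: [0.5, -0.4, 0.4]
grip_width: 45.6
finger_force: 0.0
```

Call:
play_rows(commands=[{"x": 0.025,"y": -0.013,"z": 0,"twist": 0},{"x": 0.045,"y": -0.023,"z": 0.01,"twist": 0},{"x": 0.0515,"y": -0.0265,"z": 0.02,"twist": 0},{"x": 0.0515,"y": -0.0265,"z": 0.03,"twist": 0},{"x": 0.0515,"y": -0.0265,"z": 0.03,"twist": 0},{"x": 0.0515,"y": -0.0265,"z": 0.03,"twist": 0},{"x": 0.0515,"y": -0.0265,"z": 0.03,"twist": 0},{"x": 0.0515,"y": -0.0265,"z": 0.03,"twist": 0}])

```text
time: 20.95
tool_pos: [485.6, 228.6, 137.1]
tcp_rot: [3.141, -0.0, 1.439]
contact_force: [0.2, 0.0, 0.9]
grip_width: 46.1
finger_force: 0.0
```

Run:
```python
from h import *;from plant import bot
see(bot);o=bot.get_obs();to(o,486.5,229,86,82.5)
```

```text
cap [ 296.7 -393.    73. ] 3.9
cap [480.5 343.5  77.2] 0.9
cap [486.2 229.3  76. ] 0.5
cap [570.7 365.8  76.4] 1.3
x 0.0003 y 0.0011 z 0.0510 twist -0.0 pos [485.4 228.8 137. ] yaw 82.5 t 21.1 w 46.1 ff 0.0 F [0.1 0.1 0.8]
```

Call:
play_rows(commands=[{"x": 0,"y": 0.001,"z": 0.02,"twist": 0},{"x": 0,"y": 0.001,"z": 0.035,"twist": 0},{"x": 0,"y": 0.001,"z": 0.045,"twist": 0},{"x": 0,"y": 0.001,"z": 0.051,"twist": 0},{"x": 0,"y": 0.001,"z": 0.051,"twist": 0},{"x": 0,"y": 0.001,"z": 0.051,"twist": 0},{"x": 0,"y": 0.001,"z": 0.051,"twist": 0},{"x": 0,"y": 0.001,"z": 0.051,"twist": 0}])

```text
time: 21.85
tool_pos: [486.3, 229.2, 86.3]
tcp_rot: [3.141, -0.0, 1.44]
contact_force: [-0.6, -0.4, -1.2]
grip_width: 46.2
finger_force: 0.0
```

Call:
play_rows(commands=[{"x": 0,"y": 0,"z": 0,"twist": 0},{"x": 0,"y": 0,"z": 0,"twist": 0},{"x": 0,"y": 0,"z": 0,"twist": 0},{"x": 0,"y": 0,"z": 0,"twist": 0},{"x": 0,"y": 0,"z": 0,"twist": 0},{"x": 0,"y": 0,"z": 0,"twist": 0},{"x": 0,"y": 0,"z": 0,"twist": 0},{"x": 0,"y": 0,"z": 0,"twist": 0}], jaw=1)

```text
time: 22.65
tool_pos: [486.0, 229.1, 85.7]
tcp_rot: [3.141, 0.0, 1.44]
contact_force: [0.2, 0.9, -0.4]
grip_width: 15.8
finger_force: 30.0
```

Run:
```python
from h import *;from plant import bot
o=bot.get_obs();p=lane(o["tool_pos"]);print(p,lane((571,365)),lane((588,163)));to(o,615,257,86.5,82.5);print("dy",-1.3-p[0])
```

```text
[-182.72493493  434.93784249] [-116.20390714  580.8011811 ] [-72.98305367 382.74826437]
x 0.0445 y 0.1242 z -0.0008 twist -0.0 pos [486.  229.1  85.7] yaw 82.5 t 22.6 w 15.8 ff 30.0 F [ 0.2  0.9 -0.4]
dy 181.42493492535178
```

Call:
play_rows(commands=[{"x": 0.004,"y": 0.006,"z": 0,"twist": 0},{"x": 0.01,"y": 0.018,"z": 0,"twist": 0},{"x": 0.016,"y": 0.034,"z": 0,"twist": 0},{"x": 0.02,"y": 0.052,"z": 0,"twist": 0},{"x": 0.02,"y": 0.07,"z": 0,"twist": 0},{"x": 0.02,"y": 0.088,"z": 0,"twist": 0},{"x": 0.02,"y": 0.106,"z": 0,"twist": 0},{"x": 0.02,"y": 0.124,"z": 0,"twist": 0}])

```text
time: 23.45
tool_pos: [612.3, 232.8, 85.7]
tcp_rot: [-3.141, -0.0, 1.44]
contact_force: [-0.4, 0.2, 2.1]
grip_width: 16.4
finger_force: 30.0
```

Call:
play_rows(commands=[{"x": 0,"y": 0.018,"z": 0,"twist": 0},{"x": 0,"y": 0.036,"z": 0,"twist": 0},{"x": -0.005,"y": 0.05,"z": 0,"twist": 0},{"x": -0.015,"y": 0.056,"z": 0,"twist": 0},{"x": -0.03,"y": 0.0575,"z": 0,"twist": 0},{"x": -0.05,"y": 0.0575,"z": 0,"twist": 0},{"x": -0.07,"y": 0.0575,"z": 0,"twist": 0},{"x": -0.09,"y": 0.0575,"z": 0,"twist": 0}])

```text
time: 24.25
tool_pos: [655.9, 134.0, 85.7]
tcp_rot: [-3.141, 0.001, 1.44]
contact_force: [0.3, 3.4, 11.1]
grip_width: 16.5
finger_force: 30.0
```

Call:
play_rows(commands=[{"x": -0.02,"y": 0,"z": 0,"twist": 0},{"x": -0.04,"y": 0,"z": 0,"twist": 0},{"x": -0.06,"y": 0,"z": 0,"twist": 0},{"x": -0.08,"y": 0,"z": 0,"twist": 0},{"x": -0.095,"y": 0,"z": 0,"twist": 0},{"x": -0.1,"y": 0,"z": 0,"twist": 0},{"x": -0.1,"y": 0,"z": 0,"twist": 0},{"x": -0.1,"y": 0,"z": 0,"twist": 0}])

```text
time: 25.05
tool_pos: [643.4, 36.6, 85.4]
tcp_rot: [-3.141, 0.001, 1.44]
contact_force: [-0.5, -0.9, 2.2]
grip_width: 16.3
finger_force: 30.0
```

Run:
```python
from h import *;from plant import bot
see(bot);o=bot.get_obs();p=lane(o["tool_pos"]);print(p);to(o,615,257,86.5,82.5)
```

```text
cap [ 296.6 -421.9   80.7] 2.6
cap [ 322.5 -436.7   79.5] 3.0
cap [480.6 343.5  77.2] 0.7
cap [570.8 365.6  76.6] 1.6
cap [ 619.1 -146.2   76.9] 0.5
[ -1.4947064  265.21938712]
x 0.2143 y -0.0568 z -0.0011 twist 0.0 pos [643.5  37.1  85.4] yaw 82.5 t 25.1 w 16.3 ff 30.0 F [-0.2 -0.4  1.6]
```

Call:
play_rows(commands=[{"x": -0.01,"y": 0,"z": -0.0005,"twist": 0},{"x": -0.025,"y": 0,"z": -0.0005,"twist": 0},{"x": -0.04,"y": 0,"z": -0.0005,"twist": 0},{"x": -0.055,"y": 0,"z": -0.0005,"twist": 0},{"x": -0.07,"y": 0,"z": -0.0005,"twist": 0},{"x": -0.085,"y": 0,"z": -0.0005,"twist": 0},{"x": -0.1,"y": 0,"z": -0.0005,"twist": 0},{"x": -0.115,"y": 0,"z": -0.0005,"twist": 0}])

```text
time: 25.95
tool_pos: [628.5, -78.7, 86.2]
tcp_rot: [-3.142, 0.0, 1.44]
contact_force: [0.4, -0.6, -0.5]
grip_width: 16.0
finger_force: 30.0
```

Call:
play_rows(commands=[{"x": -0.01,"y": 0,"z": 0,"twist": 0},{"x": -0.02,"y": 0,"z": 0,"twist": 0},{"x": -0.03,"y": 0,"z": 0,"twist": 0},{"x": -0.04,"y": 0,"z": 0,"twist": 0},{"x": -0.05,"y": 0,"z": 0,"twist": 0},{"x": -0.06,"y": 0,"z": 0,"twist": 0},{"x": -0.07,"y": 0,"z": 0,"twist": 0},{"x": -0.075,"y": 0,"z": 0,"twist": 0}])

```text
time: 26.75
tool_pos: [618.8, -152.7, 86.3]
tcp_rot: [3.141, 0.0, 1.439]
contact_force: [0.2, 1.1, -1.1]
grip_width: 16.1
finger_force: 30.0
```

Call:
play_rows(commands=[{"x": -0.001,"y": 0,"z": 0,"twist": 0},{"x": -0.002,"y": 0,"z": 0,"twist": 0},{"x": -0.003,"y": 0,"z": 0,"twist": 0},{"x": -0.004,"y": 0,"z": 0,"twist": 0},{"x": -0.005,"y": 0,"z": 0,"twist": 0},{"x": -0.005,"y": 0,"z": 0,"twist": 0},{"x": -0.005,"y": 0,"z": 0,"twist": 0},{"x": -0.005,"y": 0,"z": 0,"twist": 0}])

```text
time: 27.55
tool_pos: [618.2, -156.5, 86.2]
tcp_rot: [3.142, 0.0, 1.44]
contact_force: [-0.2, 0.7, -1.2]
grip_width: 16.2
finger_force: 30.0
```

Run:
```python
from h import *;from plant import bot
o=bot.get_obs();print(lane(o["tool_pos"]));D=bot.capture("side");u,v=proj(D,(618,-170,50)).astype(int)
m=purple(D);print([(ce.round(1),s[4]) for ce,s,_ in blobs(m,4) if abs(ce[0]-u)<40 and abs(ce[1]-v)<40])
for s in(22,66): 
    a=np.radians(7.5);q=np.array([610.4,-226])+s*np.array([np.sin(a),np.cos(a)])+np.array([np.cos(a),-np.sin(a)])*-1.3;print(s,proj(D,(*q,75)))
cv2.imwrite("pics/g5.png",cv2.resize(D["pixels"][v-40:v+40,u-40:u+40,::-1],(600,600)))
```

```text
[-1.29436799 69.93829055]
[(array([236.6, 146.2]), np.int32(17))]
22 [244.05439216 137.53506328]
66 [238.05096699 146.05274847]
```

View pics/g5.png

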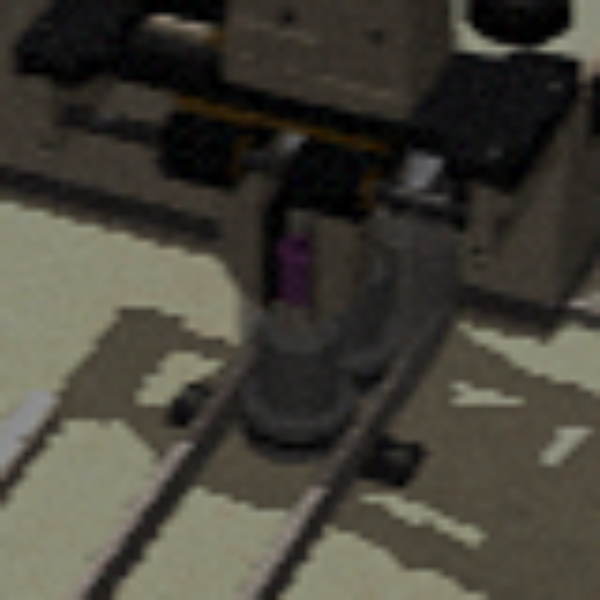

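The second carrier is at s≈70 with the first pushed under the guard ahead of it.

Call:
play_rows(commands=[{"x": 0,"y": 0,"z": 0,"twist": 0},{"x": 0,"y": 0,"z": 0,"twist": 0},{"x": 0,"y": 0,"z": 0,"twist": 0},{"x": 0,"y": 0,"z": 0,"twist": 0},{"x": 0,"y": 0,"z": -0.015,"twist": 0},{"x": 0,"y": 0,"z": -0.04,"twist": 0},{"x": 0,"y": 0,"z": -0.07,"twist": 0},{"x": 0.02,"y": -0.004,"z": -0.08,"twist": 0}], jaw=0.5)

```text
time: 28.4
tool_pos: [618.3, -138.2, 169.5]
tcp_rot: [3.136, 0.002, 1.437]
contact_force: [0.5, 0.4, -0.0]
grip_width: 45.8
finger_force: 0.0
```

Call:
play_rows(commands=[{"x": 0.04,"y": -0.009,"z": 0,"twist": 0},{"x": 0.08,"y": -0.018,"z": 0,"twist": 0},{"x": 0.12,"y": -0.027,"z": 0,"twist": 0},{"x": 0.16,"y": -0.036,"z": 0,"twist": 0},{"x": 0.2,"y": -0.045,"z": 0,"twist": 0},{"x": 0.24,"y": -0.054,"z": 0,"twist": 0},{"x": 0.28,"y": -0.063,"z": 0,"twist": 0},{"x": 0.32,"y": -0.072,"z": 0,"twist": 0}])

```text
time: 29.2
tool_pos: [586.0, 193.1, 165.6]
tcp_rot: [-3.141, 0.0, 1.44]
contact_force: [0.5, -0.1, 0.2]
grip_width: 46.0
finger_force: 0.0
```

Call:
play_rows(commands=[{"x": 0.04,"y": -0.009,"z": 0,"twist": 0},{"x": 0.08,"y": -0.018,"z": 0,"twist": 0},{"x": 0.12,"y": -0.027,"z": 0.01,"twist": 0},{"x": 0.15,"y": -0.034,"z": 0.02,"twist": 0},{"x": 0.171,"y": -0.0385,"z": 0.03,"twist": 0},{"x": 0.171,"y": -0.0385,"z": 0.03,"twist": 0},{"x": 0.171,"y": -0.0385,"z": 0.03,"twist": 0},{"x": 0.171,"y": -0.0385,"z": 0.03,"twist": 0}])

```text
time: 30.0
tool_pos: [571.5, 364.4, 136.5]
tcp_rot: [3.141, 0.0, 1.439]
contact_force: [-0.6, -0.3, 0.8]
grip_width: 45.8
finger_force: 0.0
```

Run:
```python
from h import *;from plant import bot
see(bot);o=bot.get_obs();to(o,571,365.5,86,82.5)
```

```text
cap [480.4 343.8  76.6] 0.4
cap [570.4 365.9  75.5] 0.6
cap [ 619.5 -153.6   77.4] 0.8
x 0.0012 y -0.0011 z 0.0508 twist -0.1 pos [571.9 364.1 136.8] yaw 82.4 t 30.1 w 45.8 ff 0.0 F [-0.3  0.6 -0.3]
```

Call:
play_rows(commands=[{"x": 0.001,"y": -0.001,"z": 0.02,"twist": 0},{"x": 0.001,"y": -0.001,"z": 0.035,"twist": 0},{"x": 0.001,"y": -0.001,"z": 0.045,"twist": 0},{"x": 0.001,"y": -0.001,"z": 0.0505,"twist": 0},{"x": 0.001,"y": -0.001,"z": 0.0505,"twist": 0},{"x": 0.001,"y": -0.001,"z": 0.0505,"twist": 0},{"x": 0.001,"y": -0.001,"z": 0.0505,"twist": 0},{"x": 0.001,"y": -0.001,"z": 0.0505,"twist": 0}])

```text
time: 30.9
tool_pos: [570.9, 366.4, 86.4]
tcp_rot: [3.141, -0.001, 1.44]
contact_force: [0.7, 0.8, -0.6]
grip_width: 45.8
finger_force: 0.0
```

Call:
play_rows(commands=[{"x": 0,"y": 0,"z": 0,"twist": 0},{"x": 0,"y": 0,"z": 0,"twist": 0},{"x": 0,"y": 0,"z": 0,"twist": 0},{"x": 0,"y": 0,"z": 0,"twist": 0},{"x": 0,"y": 0,"z": 0,"twist": 0},{"x": 0,"y": 0,"z": 0,"twist": 0},{"x": 0,"y": 0,"z": 0,"twist": 0},{"x": 0,"y": 0,"z": 0,"twist": 0}], jaw=1)

```text
time: 31.7
tool_pos: [570.6, 366.2, 85.7]
tcp_rot: [-3.142, 0.0, 1.44]
contact_force: [-1.0, -0.2, 0.5]
grip_width: 15.9
finger_force: 30.0
```

Run:
```python
from h import *;from plant import bot
o=bot.get_obs();p=lane(o["tool_pos"]);print(p);to(o,615,257,86.5,82.5);print("dy",-1.3-p[0])
```

```text
[-116.77455758  581.930891  ]
x -0.1025 y 0.0583 z -0.0008 twist -0.0 pos [570.6 366.2  85.7] yaw 82.5 t 31.7 w 15.9 ff 30.0 F [-1.  -0.2  0.5]
dy 115.47455758462627
```

Call:
play_rows(commands=[{"x": -0.006,"y": 0.005,"z": -0.0005,"twist": 0},{"x": -0.018,"y": 0.016,"z": -0.0005,"twist": 0},{"x": -0.033,"y": 0.03,"z": -0.0005,"twist": 0},{"x": -0.048,"y": 0.044,"z": -0.0005,"twist": 0},{"x": -0.064,"y": 0.058,"z": -0.0005,"twist": 0},{"x": -0.08,"y": 0.072,"z": -0.0005,"twist": 0},{"x": -0.096,"y": 0.086,"z": -0.0005,"twist": 0},{"x": -0.112,"y": 0.1,"z": -0.0005,"twist": 0}])

```text
time: 32.5
tool_pos: [656.3, 240.0, 86.2]
tcp_rot: [3.142, 0.0, 1.439]
contact_force: [0.0, -0.3, -1.5]
grip_width: 16.3
finger_force: 30.0
```

Call:
play_rows(commands=[{"x": -0.016,"y": 0.01,"z": 0,"twist": 0},{"x": -0.035,"y": 0.0145,"z": 0,"twist": 0},{"x": -0.055,"y": 0.0155,"z": 0,"twist": 0},{"x": -0.075,"y": 0.0155,"z": 0,"twist": 0},{"x": -0.095,"y": 0.0155,"z": 0,"twist": 0},{"x": -0.115,"y": 0.0155,"z": 0,"twist": 0},{"x": -0.135,"y": 0.0155,"z": 0,"twist": 0},{"x": -0.155,"y": 0.0155,"z": 0,"twist": 0}])

```text
time: 33.3
tool_pos: [649.9, 84.8, 86.4]
tcp_rot: [3.141, 0.0, 1.44]
contact_force: [-0.2, -0.1, -1.8]
grip_width: 16.0
finger_force: 30.0
```

Run:
```python
from h import *;from plant import bot
see(bot);o=bot.get_obs();p=lane(o["tool_pos"]);print(p);to(o,615,257,86.5,82.5);print("dy",-1.3-p[0])
```

```text
cap [ 296.2 -421.9   80.7] 2.4
cap [ 322.1 -436.8   78.8] 1.9
cap [480.6 343.4  77.3] 1.0
cap [ 619.6 -153.5   77.3] 0.5
[ -1.13577894 311.61634098]
x 0.1677 y -0.0578 z -0.0003 twist -0.2 pos [649.9  83.1  86.4] yaw 82.3 t 33.4 w 16.2 ff 30.0 F [-0.6  0.2 -1.8]
dy -0.1642210564107116
```

Call:
play_rows(commands=[{"x": -0.015,"y": 0,"z": 0,"twist": 0},{"x": -0.03,"y": 0,"z": 0,"twist": 0},{"x": -0.045,"y": 0,"z": 0,"twist": 0},{"x": -0.06,"y": 0,"z": 0,"twist": 0},{"x": -0.075,"y": 0,"z": 0,"twist": 0},{"x": -0.09,"y": 0,"z": 0,"twist": 0},{"x": -0.105,"y": 0,"z": 0,"twist": 0},{"x": -0.12,"y": 0,"z": 0,"twist": 0}])

```text
time: 34.2
tool_pos: [634.4, -33.9, 86.2]
tcp_rot: [3.142, 0.0, 1.44]
contact_force: [-0.7, 0.3, -1.4]
grip_width: 16.2
finger_force: 30.0
```

Call:
play_rows(commands=[{"x": -0.015,"y": 0,"z": 0,"twist": 0},{"x": -0.03,"y": 0,"z": 0,"twist": 0},{"x": -0.045,"y": 0,"z": 0,"twist": 0},{"x": -0.06,"y": 0,"z": 0,"twist": 0},{"x": -0.07,"y": 0,"z": 0,"twist": 0},{"x": -0.077,"y": 0,"z": 0,"twist": 0},{"x": -0.08,"y": 0,"z": 0,"twist": 0},{"x": -0.08,"y": 0,"z": 0,"twist": 0}])

```text
time: 35.0
tool_pos: [624.1, -112.0, 86.2]
tcp_rot: [-3.142, -0.0, 1.44]
contact_force: [0.8, 0.2, -2.1]
grip_width: 16.0
finger_force: 30.0
```

Run:
```python
from h import *;from plant import bot
see(bot);o=bot.get_obs();p=lane(o["tool_pos"]);print(p);to(o,480.5,343.5,86.5,82.5)
```

```text
cap [ 322.4 -436.9   80.1] 4.3
cap [ 372.7 -495.7   76.2] 3.4
cap [481.1 343.   77.8] 1.5
[ -1.28867352 115.30304667]
x 0.4324 y -0.2017 z -0.0003 twist 0.0 pos [ 624.2 -111.5   86.2] yaw 82.5 t 35.1 w 16.0 ff 30.0 F [ 0.3  0.5 -1.5]
```

Call:
play_rows(commands=[{"x": 0,"y": 0,"z": 0,"twist": 0},{"x": 0,"y": 0,"z": 0,"twist": 0},{"x": 0,"y": 0,"z": 0,"twist": 0},{"x": 0,"y": 0,"z": 0,"twist": 0},{"x": 0,"y": 0,"z": -0.015,"twist": 0},{"x": 0,"y": 0,"z": -0.04,"twist": 0},{"x": 0,"y": 0,"z": -0.07,"twist": 0},{"x": 0.02,"y": -0.009,"z": -0.08,"twist": 0}], jaw=0.5)

```text
time: 35.9
tool_pos: [619.5, -92.9, 169.4]
tcp_rot: [3.135, 0.002, 1.437]
contact_force: [1.2, 1.4, -0.1]
grip_width: 45.7
finger_force: 0.0
```

Call:
play_rows(commands=[{"x": 0.035,"y": -0.016,"z": 0,"twist": 0},{"x": 0.07,"y": -0.033,"z": 0,"twist": 0},{"x": 0.105,"y": -0.049,"z": 0,"twist": 0},{"x": 0.14,"y": -0.065,"z": 0,"twist": 0},{"x": 0.175,"y": -0.082,"z": 0,"twist": 0},{"x": 0.21,"y": -0.098,"z": 0,"twist": 0},{"x": 0.245,"y": -0.114,"z": 0,"twist": 0},{"x": 0.28,"y": -0.131,"z": 0,"twist": 0}])

```text
time: 36.7
tool_pos: [522.8, 205.9, 165.7]
tcp_rot: [-3.141, 0.0, 1.44]
contact_force: [0.6, -0.3, 0.2]
grip_width: 46.0
finger_force: 0.0
```

Call:
play_rows(commands=[{"x": 0.035,"y": -0.016,"z": 0,"twist": 0},{"x": 0.07,"y": -0.033,"z": 0,"twist": 0},{"x": 0.105,"y": -0.049,"z": 0.01,"twist": 0},{"x": 0.125,"y": -0.058,"z": 0.02,"twist": 0},{"x": 0.132,"y": -0.0615,"z": 0.03,"twist": 0},{"x": 0.132,"y": -0.0615,"z": 0.03,"twist": 0},{"x": 0.132,"y": -0.0615,"z": 0.03,"twist": 0},{"x": 0.132,"y": -0.0615,"z": 0.03,"twist": 0}])

```text
time: 37.5
tool_pos: [481.4, 341.7, 136.6]
tcp_rot: [3.141, -0.0, 1.438]
contact_force: [-0.3, -0.6, 0.2]
grip_width: 46.1
finger_force: 0.0
```

Run:
```python
from h import *;from plant import bot
see(bot);o=bot.get_obs();to(o,480.5,343.5,86,82.5)
```

```text
cap [480.5 343.4  76.3] 0.3
x 0.0015 y -0.0013 z 0.0507 twist -0.1 pos [481.5 341.8 136.7] yaw 82.4 t 37.6 w 45.9 ff 0.0 F [ 0.9 -0.6 -0.6]
```

Call:
play_rows(commands=[{"x": 0.001,"y": -0.001,"z": 0.02,"twist": 0},{"x": 0.001,"y": -0.001,"z": 0.035,"twist": 0},{"x": 0.001,"y": -0.001,"z": 0.045,"twist": 0},{"x": 0.001,"y": -0.001,"z": 0.05,"twist": 0},{"x": 0.001,"y": -0.001,"z": 0.05,"twist": 0},{"x": 0.001,"y": -0.001,"z": 0.05,"twist": 0},{"x": 0.001,"y": -0.001,"z": 0.05,"twist": 0},{"x": 0.001,"y": -0.001,"z": 0.05,"twist": 0}])

```text
time: 38.4
tool_pos: [480.2, 344.0, 86.8]
tcp_rot: [3.141, -0.001, 1.44]
contact_force: [0.7, -0.2, 0.3]
grip_width: 46.2
finger_force: 0.0
```

Call:
play_rows(commands=[{"x": 0,"y": 0,"z": 0,"twist": 0},{"x": 0,"y": 0,"z": 0,"twist": 0},{"x": 0,"y": 0,"z": 0,"twist": 0},{"x": 0,"y": 0,"z": 0,"twist": 0},{"x": 0,"y": 0,"z": 0,"twist": 0},{"x": 0,"y": 0,"z": 0,"twist": 0},{"x": 0,"y": 0,"z": 0,"twist": 0},{"x": 0,"y": 0,"z": 0,"twist": 0}], jaw=1)

```text
time: 39.2
tool_pos: [479.9, 343.8, 86.1]
tcp_rot: [-3.142, 0.0, 1.44]
contact_force: [-0.9, 0.5, -0.1]
grip_width: 16.0
finger_force: 30.0
```

Run:
```python
from h import *;from plant import bot
S=bot.capture("scene");D=bot.capture("side")
for c in(S,D):print([(ce.round(1),s[:5]) for ce,s,_ in blobs(purple(c),4) if np.linalg.norm(ce-proj(c,(618,-150,75)))<45], [proj(c,P).round() for P in((619,-157,76),(624,-112,76))])
o=bot.get_obs();p=lane(o["tool_pos"]);print(p,lane((588,163)));to(o,615,257,86.5,82.5);print("dy",-1.3-p[0])
```

```text
[(array([166.3, 239.1]), array([162, 234,   9,  12,  76], dtype=int32)), (array([187.6, 240.4]), array([184, 235,   8,  12,  75], dtype=int32))] [array([166., 239.]), array([187., 240.])]
[(array([244. , 139.6]), array([242, 137,   5,   6,  25], dtype=int32)), (array([237.5, 143.3]), array([235, 142,   6,   3,  14], dtype=int32))] [array([237., 146.]), array([231., 156.])]
[-203.76630692  547.89923817] [-72.98305367 382.74826437]
x -0.0684 y 0.1453 z -0.0004 twist -0.0 pos [479.9 343.8  86.1] yaw 82.5 t 39.3 w 16.5 ff 30.0 F [ 0.4  0.7 -0.6]
dy 202.46630691676467
```

Call:
play_rows(commands=[{"x": -0.003,"y": 0.006,"z": 0,"twist": 0},{"x": -0.01,"y": 0.022,"z": 0,"twist": 0},{"x": -0.018,"y": 0.04,"z": 0,"twist": 0},{"x": -0.027,"y": 0.058,"z": 0,"twist": 0},{"x": -0.035,"y": 0.076,"z": 0,"twist": 0},{"x": -0.043,"y": 0.094,"z": 0,"twist": 0},{"x": -0.052,"y": 0.112,"z": 0,"twist": 0},{"x": -0.06,"y": 0.13,"z": 0,"twist": 0}])

```text
time: 40.1
tool_pos: [603.0, 265.3, 86.1]
tcp_rot: [3.141, 0.0, 1.438]
contact_force: [-0.6, -0.1, 0.1]
grip_width: 16.2
finger_force: 30.0
```

Call:
play_rows(commands=[{"x": -0.008,"y": 0.018,"z": 0,"twist": 0},{"x": -0.016,"y": 0.036,"z": 0,"twist": 0},{"x": -0.024,"y": 0.054,"z": 0,"twist": 0},{"x": -0.033,"y": 0.066,"z": 0,"twist": 0},{"x": -0.045,"y": 0.0715,"z": 0,"twist": 0},{"x": -0.06,"y": 0.0725,"z": 0,"twist": 0},{"x": -0.08,"y": 0.0725,"z": 0,"twist": 0},{"x": -0.1,"y": 0.0725,"z": 0,"twist": 0}])

```text
time: 40.9
tool_pos: [659.0, 157.2, 86.4]
tcp_rot: [-3.141, 0.0, 1.44]
contact_force: [-0.4, 0.3, -0.3]
grip_width: 16.0
finger_force: 30.0
```

Call:
play_rows(commands=[{"x": -0.015,"y": 0,"z": 0,"twist": 0},{"x": -0.03,"y": 0,"z": 0,"twist": 0},{"x": -0.045,"y": 0,"z": 0,"twist": 0},{"x": -0.06,"y": 0,"z": 0,"twist": 0},{"x": -0.075,"y": 0,"z": 0,"twist": 0},{"x": -0.09,"y": 0,"z": 0,"twist": 0},{"x": -0.1,"y": 0,"z": 0,"twist": 0},{"x": -0.1,"y": 0,"z": 0,"twist": 0}])

```text
time: 41.7
tool_pos: [646.6, 57.9, 86.1]
tcp_rot: [-3.141, 0.0, 1.438]
contact_force: [-0.2, -0.2, -0.9]
grip_width: 16.0
finger_force: 30.0
```

Run:
```python
from h import *;from plant import bot
see(bot);o=bot.get_obs();p=lane(o["tool_pos"]);print(p);to(o,615,257,86.5,82.5);print("dy",-1.3-p[0])
```

```text
cap [ 296.3 -422.    80.5] 2.1
cap [ 322.2 -436.9   79.4] 3.0
cap [ 619.  -155.9   76.8] 0.1
cap [ 624.1 -111.8   76.9] 1.0
[ -1.26719949 287.87228174]
x 0.1916 y -0.0573 z -0.0003 twist -0.0 pos [646.7  59.6  86.1] yaw 82.5 t 41.8 w 16.0 ff 30.0 F [ 0.1 -0.3 -1.5]
dy -0.03280051251897187
```

Call:
play_rows(commands=[{"x": -0.015,"y": 0,"z": 0,"twist": 0},{"x": -0.033,"y": 0,"z": 0,"twist": 0},{"x": -0.053,"y": 0,"z": 0,"twist": 0},{"x": -0.073,"y": 0,"z": 0,"twist": 0},{"x": -0.093,"y": 0,"z": 0,"twist": 0},{"x": -0.111,"y": 0,"z": 0,"twist": 0},{"x": -0.122,"y": 0,"z": 0,"twist": 0},{"x": -0.128,"y": 0,"z": 0,"twist": 0}])

```text
time: 42.6
tool_pos: [629.8, -68.8, 86.2]
tcp_rot: [-3.142, 0.0, 1.438]
contact_force: [-0.4, 1.4, -0.9]
grip_width: 16.3
finger_force: 30.0
```

Call:
play_rows(commands=[{"x": -0.001,"y": 0,"z": 0,"twist": 0},{"x": -0.002,"y": 0,"z": 0,"twist": 0},{"x": -0.003,"y": 0,"z": 0,"twist": 0},{"x": -0.004,"y": 0,"z": 0,"twist": 0},{"x": -0.005,"y": 0,"z": 0,"twist": 0},{"x": -0.005,"y": 0,"z": 0,"twist": 0},{"x": -0.005,"y": 0,"z": 0,"twist": 0},{"x": -0.005,"y": 0,"z": 0,"twist": 0}])

```text
time: 43.4
tool_pos: [629.5, -71.9, 86.4]
tcp_rot: [3.141, -0.0, 1.44]
contact_force: [0.9, 3.7, 1.0]
grip_width: 16.0
finger_force: 30.0
```

Call:
play_rows(commands=[{"x": -0.001,"y": 0,"z": 0,"twist": 0},{"x": -0.002,"y": 0,"z": 0,"twist": 0},{"x": -0.002,"y": 0,"z": 0,"twist": 0},{"x": -0.002,"y": 0,"z": 0,"twist": 0},{"x": -0.002,"y": 0,"z": 0,"twist": 0},{"x": -0.002,"y": 0,"z": 0,"twist": 0},{"x": -0.002,"y": 0,"z": 0,"twist": 0},{"x": -0.002,"y": 0,"z": 0,"twist": 0}])

```text
time: 44.2
tool_pos: [629.5, -73.7, 86.8]
tcp_rot: [3.141, -0.001, 1.44]
contact_force: [0.6, 5.6, 4.1]
grip_width: 15.9
finger_force: 30.0
```

Run:
```python
from h import *;from plant import bot
see(bot);o=bot.get_obs();print(lane(o["tool_pos"]),o["contact_force"])
```

```text
cap [ 322.9 -436.5   80.3] 4.0
[ -0.99232073 153.50998314] [0.22297838 5.74559695 3.73788769]
```

Call:
play_rows(commands=[{"x": 0.001,"y": 0,"z": 0,"twist": 0},{"x": 0.001,"y": 0,"z": 0,"twist": 0},{"x": 0.001,"y": 0,"z": 0,"twist": 0},{"x": 0.001,"y": 0,"z": 0,"twist": 0},{"x": 0.001,"y": 0,"z": 0,"twist": 0},{"x": 0.001,"y": 0,"z": -0.02,"twist": 0},{"x": 0.001,"y": 0,"z": -0.05,"twist": 0},{"x": 0.001,"y": 0,"z": -0.09,"twist": 0}], jaw=0.5)

```text
time: 45.1
tool_pos: [628.2, -73.2, 175.4]
tcp_rot: [-3.137, -0.0, 1.44]
contact_force: [0.8, 1.2, 0.3]
grip_width: 45.9
finger_force: 0.0
```

Call:
play_rows(commands=[{"x": 0,"y": -0.02,"z": -0.02,"twist": 0},{"x": 0,"y": -0.06,"z": -0.05,"twist": 0},{"x": 0,"y": -0.1,"z": -0.05,"twist": 0},{"x": 0,"y": -0.14,"z": -0.05,"twist": 0},{"x": -0.02,"y": -0.18,"z": -0.05,"twist": 0},{"x": -0.05,"y": -0.2,"z": -0.05,"twist": 0},{"x": -0.08,"y": -0.2,"z": -0.05,"twist": 0},{"x": -0.1,"y": -0.2,"z": -0.05,"twist": 0}], jaw=1)

```text
time: 45.9
tool_pos: [417.1, -147.7, 226.8]
tcp_rot: [3.14, 0.001, 1.439]
contact_force: [0.9, 0.6, 0.2]
grip_width: 0.5
finger_force: 0.0
```

Run:
```python
from h import *;from plant import bot
S=bot.capture("scene");D=bot.capture("side")
for P,g,a,b in caps(S,D,60,90):print(P.round(1),round(g,1),lane(P).round(1))
a=cv2.resize(S["pixels"][130:290,90:290,::-1],(500,400),interpolation=cv2.INTER_CUBIC);u,v=proj(D,(620,-130,40)).astype(int)
b=cv2.resize(D["pixels"][v-50:v+70,u-30:u+60,::-1],(300,400),interpolation=cv2.INTER_CUBIC)
cv2.imwrite("pics/g6.png",np.hstack([a,b]))
o=bot.get_obs();to(o,568,-290.6,200,82.5)
```

```text
[ 318.7 -382.    86. ] 1.6 [-268.9 -192.8]
[ 625.9 -114.8   81.2] 5.5 [  0.8 112.3]
[630.6 -70.3  78.5] 2.5 [ -0.3 157. ]
[806.7  83.2  81.9] 5.8 [154.2 332.2]
[818.2  56.7  82.7] 3.6 [169.2 307.4]
[798.7  29.1  85.3] 4.0 [153.3 277.5]
[825.2   7.2  84. ] 3.7 [182.5 259.3]
[812.3   6.4  63.3] 4.6 [169.9 256.8]
[830.4 -42.4  84.3] 5.7 [194.2 210.8]
[830.1 109.3  88.6] 5.2 [174.  361.1]
[838.9 -64.8  69.5] 3.4 [205.5 189.6]
[848.9 -14.8  84.2] 4.6 [208.9 240.5]
[838.3 -15.3  63.7] 2.5 [198.5 238.6]
x -0.1209 y 0.1680 z 0.0268 twist -0.2 pos [ 417.6 -148.3  226.5] yaw 82.3 t 46.0 w 0.4 ff 0.0 F [-0.6  0.5 -0.6]
```

View pics/g6.png

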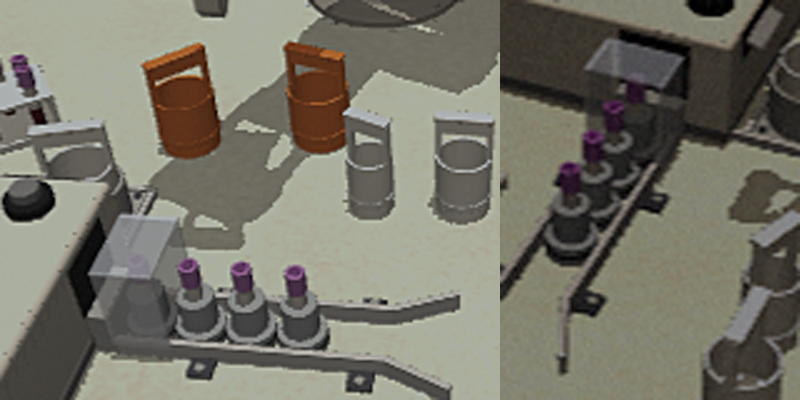

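All four carriers are upright in single file against the stop (caps at 136, 190, 241 and 294 in the scene half). The large cup is home, and the small and medium cups stand on the bench. Next is the button.

Call:
play_rows(commands=[{"x": -0.01,"y": 0.025,"z": -0.02,"twist": 0},{"x": -0.02,"y": 0.05,"z": -0.03,"twist": 0},{"x": -0.03,"y": 0.08,"z": -0.03,"twist": 0},{"x": -0.04,"y": 0.11,"z": -0.03,"twist": 0},{"x": -0.05,"y": 0.14,"z": -0.03,"twist": 0},{"x": -0.06,"y": 0.165,"z": -0.03,"twist": 0},{"x": -0.06,"y": 0.168,"z": -0.03,"twist": 0},{"x": -0.06,"y": 0.168,"z": -0.03,"twist": 0}])

```text
time: 46.8
tool_pos: [576.7, -226.8, 255.3]
tcp_rot: [-3.14, -0.001, 1.44]
contact_force: [-0.1, 0.2, -0.1]
grip_width: 0.3
finger_force: 0.0
```

Run:
```python
from h import *;from plant import bot
c=bot.capture("wrist");u,v=proj(c,(568,-290.6,128)).round().astype(int);print(u,v)
cv2.imwrite("pics/g7.png",cv2.resize(c["pixels"][v-50:v+50,u-60:u+60,::-1],(720,600)));np.savez("pics/w7.npz",**c)
to(bot.get_obs(),568,-290.6,200,82.5)
```

```text
250 263
x -0.0645 y 0.0002 z 0.0557 twist 0.0 pos [ 576.2 -226.6  255.7] yaw 82.5 t 46.9 w 0.4 ff 0.0 F [-0.5 -0.2  0.1]
```

View pics/g7.png

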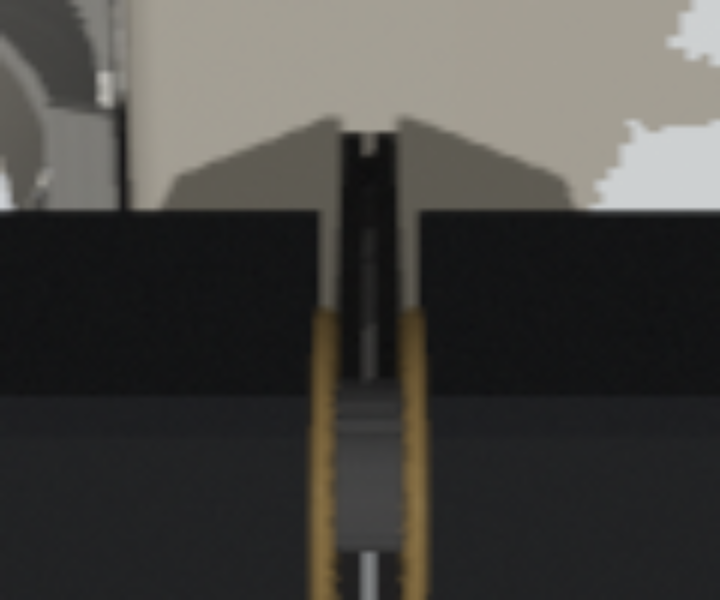

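The gripper hides the button from here (view: fingers at 340–400, deck only), so I'll step back and measure it numerically.

Call:
play_rows(commands=[{"x": -0.03,"y": 0,"z": 0,"twist": 0},{"x": -0.06,"y": 0,"z": 0,"twist": 0},{"x": -0.1,"y": 0,"z": 0,"twist": 0},{"x": -0.13,"y": 0,"z": 0,"twist": 0},{"x": -0.135,"y": 0,"z": 0,"twist": 0},{"x": -0.135,"y": 0,"z": 0,"twist": 0},{"x": -0.135,"y": 0,"z": 0,"twist": 0},{"x": -0.135,"y": 0,"z": 0,"twist": 0}])

```text
time: 47.65
tool_pos: [559.3, -359.9, 256.7]
tcp_rot: [3.141, -0.0, 1.441]
contact_force: [-1.0, 0.1, 0.2]
grip_width: 0.4
finger_force: 0.0
```

Run:
```python
from h import *;from plant import bot
c=bot.capture("wrist");u,v=proj(c,(568,-290.6,128)).round().astype(int);print(u,v)
cv2.imwrite("pics/g8.png",cv2.resize(c["pixels"][v-50:v+50,u-60:u+60,::-1],(720,600)));np.savez("pics/w8.npz",**c)
g=cv2.cvtColor(np.ascontiguousarray(c["pixels"]),cv2.COLOR_RGB2GRAY)
k=cv2.HoughCircles(g[v-50:v+50,u-60:u+60],cv2.HOUGH_GRADIENT,1,4,param1=80,param2=14,minRadius=10,maxRadius=30)
if k is not None:
    for x,y,r in k[0][:5]:print(x+u-60,y+v-50,r,onz(c,x+u-60,y+v-50,128).round(1))
to(bot.get_obs(),568,-290.6,200,82.5)
```

```text
250 114
250.5 116.5 24.6 [ 568.  -292.4  128. ]
247.5 113.5 20.5 [ 565.9 -289.8  128. ]
245.5 117.5 19.6 [ 563.8 -292.7  128. ]
253.5 112.5 19.4 [ 570.8 -289.6  128. ]
248.5 125.5 18.0 [ 565.4 -299.3  128. ]
x 0.0699 y -0.0004 z 0.0566 twist 0.1 pos [ 559.3 -360.   256.6] yaw 82.6 t 47.7 w 0.4 ff 0.0 F [-0.2 -0.2  0.3]
```

View pics/g8.png

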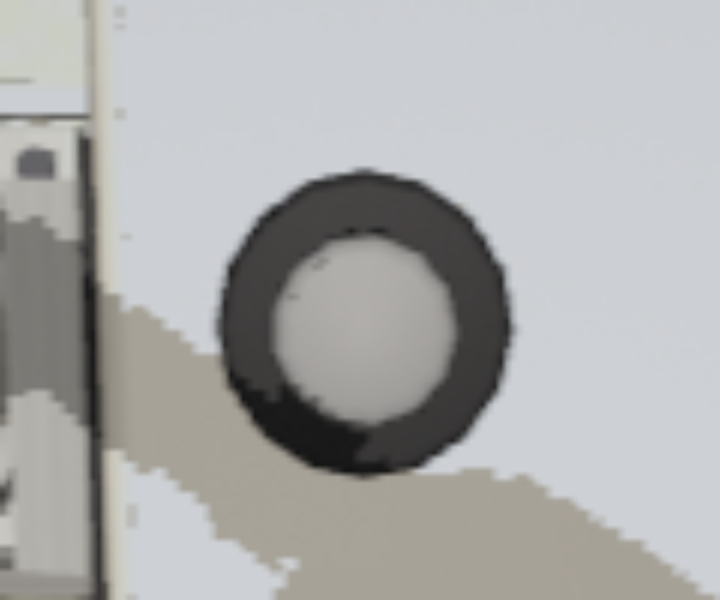

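The button's grey top is centred at crop (366,329), i.e. world (568,-294).

Call:
play_rows(commands=[{"x": 0.02,"y": 0,"z": 0.01,"twist": 0},{"x": 0.045,"y": 0,"z": 0.02,"twist": 0},{"x": 0.066,"y": 0,"z": 0.04,"twist": 0},{"x": 0.067,"y": 0,"z": 0.06,"twist": 0},{"x": 0.067,"y": 0,"z": 0.075,"twist": 0},{"x": 0.067,"y": 0,"z": 0.087,"twist": 0},{"x": 0.067,"y": 0,"z": 0.087,"twist": 0},{"x": 0.067,"y": 0,"z": 0.087,"twist": 0}])

```text
time: 48.5
tool_pos: [568.0, -295.1, 169.7]
tcp_rot: [3.141, 0.0, 1.44]
contact_force: [-0.0, -0.3, 1.3]
grip_width: 0.7
finger_force: 0.0
```

Call:
play_rows(commands=[{"x": 0,"y": 0,"z": 0.005,"twist": 0},{"x": 0,"y": 0,"z": 0.01,"twist": 0},{"x": 0,"y": 0,"z": 0.014,"twist": 0},{"x": 0,"y": 0,"z": 0.016,"twist": 0},{"x": 0,"y": 0,"z": 0.018,"twist": 0},{"x": 0,"y": 0,"z": 0.019,"twist": 0},{"x": 0,"y": 0,"z": 0.019,"twist": 0},{"x": 0,"y": 0,"z": 0.019,"twist": 0}])

```text
time: 49.3
tool_pos: [567.8, -295.3, 151.2]
tcp_rot: [3.141, 0.001, 1.44]
contact_force: [-1.7, 1.4, 6.8]
grip_width: 0.5
finger_force: 3.4
```

Call:
play_rows(commands=[{"x": 0,"y": 0,"z": 0.001,"twist": 0},{"x": 0,"y": 0,"z": 0.002,"twist": 0},{"x": 0,"y": 0,"z": 0.003,"twist": 0},{"x": 0,"y": 0,"z": 0.004,"twist": 0},{"x": 0,"y": 0,"z": 0.004,"twist": 0},{"x": 0,"y": 0,"z": 0.004,"twist": 0},{"x": 0,"y": 0,"z": 0.004,"twist": 0},{"x": 0,"y": 0,"z": 0.004,"twist": 0}])

```text
time: 50.1
tool_pos: [567.9, -295.4, 150.8]
tcp_rot: [3.138, 0.002, 1.44]
contact_force: [-8.1, 4.3, 26.0]
grip_width: 0.1
finger_force: 13.0
```

The press stopped hard with TCP at 150.8 (tips ~126), so the closed finger pair is probably on the collar. I'll lift, open a little, and press with one finger centred on the button.

Call:
play_rows(commands=[{"x": 0,"y": 0,"z": -0.01,"twist": 0},{"x": 0,"y": 0,"z": -0.03,"twist": 0},{"x": 0.0015,"y": 0.01,"z": -0.03,"twist": 0},{"x": 0.0015,"y": 0.025,"z": -0.03,"twist": 0},{"x": 0.0015,"y": 0.032,"z": -0.03,"twist": 0},{"x": 0.0015,"y": 0.032,"z": -0.03,"twist": 0},{"x": 0.0015,"y": 0.032,"z": -0.03,"twist": 0},{"x": 0.0015,"y": 0.032,"z": -0.03,"twist": 0}], jaw=0.457)

```text
time: 50.9
tool_pos: [599.1, -297.7, 175.9]
tcp_rot: [-3.141, -0.0, 1.44]
contact_force: [-0.2, -0.2, -0.0]
grip_width: 49.6
finger_force: 0.0
```

Run:
```python
from h import *;from plant import bot
o=bot.get_obs();a=np.radians(7.5);q=np.array([568.2,-294])+32*np.array([np.cos(a),-np.sin(a)]);to(o,*q,155,82.5)
see(bot)
# button height: top/bottom rows of grey disc from the side view at start
S=load("pics/scene0.npz");D=load("pics/side0.npz")
for n,c in(("S",S),("D",D)):
    g=cv2.cvtColor(np.ascontiguousarray(c["pixels"]),cv2.COLOR_RGB2GRAY)
    p=proj(c,(568.2,-294,128)).round().astype(int);print(n,p,proj(c,(568.2,-294,122)).round(1))
    print(g[p[1]-8:p[1]+12,p[0]])
```

```text
x -0.0003 y 0.0009 z 0.0209 twist -0.0 pos [ 599.1 -297.7  175.9] yaw 82.5 t 50.9 w 49.6 ff 0.0 F [-0.2 -0.2 -0. ]
cap [ 624.3 -114.    77.1] 1.0
cap [631.6 -70.9  80.8] 5.3
S [ 99 206] [ 99.7 208.2]
[172 175  64 129  98 100 100 100 102 105  95  50  53  55  28  23  28  17
  15   5]
D [267 107] [266.6 109.3]
[101 141 138 135 136 125  62  67  70  69  40  25  31  10   1   1   0   0
 148 136]
```

Call:
play_rows(commands=[{"x": 0,"y": 0.0005,"z": 0.01,"twist": 0},{"x": 0,"y": 0.0005,"z": 0.018,"twist": 0},{"x": 0,"y": 0.0005,"z": 0.022,"twist": 0},{"x": 0,"y": 0.0005,"z": 0.024,"twist": 0},{"x": 0,"y": 0.0005,"z": 0.025,"twist": 0},{"x": 0,"y": 0.0005,"z": 0.026,"twist": 0},{"x": 0,"y": 0.0005,"z": 0.026,"twist": 0},{"x": 0,"y": 0.0005,"z": 0.026,"twist": 0}])

```text
time: 51.8
tool_pos: [599.9, -297.8, 151.2]
tcp_rot: [-3.141, 0.0, 1.44]
contact_force: [-2.8, 1.9, 6.8]
grip_width: 49.8
finger_force: 3.5
```

Call:
play_rows(commands=[{"x": 0,"y": 0,"z": -0.002,"twist": 0},{"x": 0,"y": 0,"z": -0.002,"twist": 0},{"x": 0,"y": 0,"z": -0.002,"twist": 0},{"x": 0,"y": 0,"z": -0.002,"twist": 0},{"x": 0,"y": 0,"z": -0.002,"twist": 0},{"x": 0,"y": 0,"z": -0.002,"twist": 0},{"x": 0,"y": 0,"z": -0.002,"twist": 0},{"x": 0,"y": 0,"z": -0.002,"twist": 0}])

```text
time: 52.6
tool_pos: [600.1, -297.8, 152.2]
tcp_rot: [-3.141, -0.0, 1.44]
contact_force: [-2.2, 1.8, 4.3]
grip_width: 49.6
finger_force: 2.1
```

Call:
play_rows(commands=[{"x": 0,"y": 0,"z": -0.002,"twist": 0},{"x": 0,"y": 0,"z": -0.002,"twist": 0},{"x": 0,"y": 0,"z": -0.002,"twist": 0},{"x": 0,"y": 0,"z": -0.002,"twist": 0},{"x": 0,"y": 0,"z": -0.002,"twist": 0},{"x": 0,"y": 0,"z": -0.002,"twist": 0},{"x": 0,"y": 0,"z": -0.002,"twist": 0},{"x": 0,"y": 0,"z": -0.002,"twist": 0}])

```text
time: 53.4
tool_pos: [600.3, -297.9, 154.3]
tcp_rot: [3.141, 0.0, 1.44]
contact_force: [-0.6, 0.7, 3.3]
grip_width: 49.8
finger_force: 1.5
```

Call:
play_rows(commands=[{"x": 0,"y": 0,"z": -0.002,"twist": 0},{"x": 0,"y": 0,"z": -0.002,"twist": 0},{"x": 0,"y": 0,"z": -0.002,"twist": 0},{"x": 0,"y": 0,"z": -0.002,"twist": 0},{"x": 0,"y": 0,"z": -0.002,"twist": 0},{"x": 0,"y": 0,"z": -0.002,"twist": 0},{"x": 0,"y": 0,"z": -0.002,"twist": 0},{"x": 0,"y": 0,"z": -0.002,"twist": 0}])

```text
time: 54.2
tool_pos: [600.2, -297.9, 156.2]
tcp_rot: [3.141, 0.0, 1.44]
contact_force: [1.0, -1.2, 1.5]
grip_width: 49.7
finger_force: 1.0
```

Call:
play_rows(commands=[{"x": 0,"y": 0,"z": -0.005,"twist": 0},{"x": 0,"y": 0,"z": -0.005,"twist": 0},{"x": 0,"y": 0,"z": -0.005,"twist": 0},{"x": 0,"y": 0,"z": -0.005,"twist": 0},{"x": 0,"y": 0,"z": -0.005,"twist": 0},{"x": 0,"y": 0,"z": -0.005,"twist": 0},{"x": 0,"y": 0,"z": -0.005,"twist": 0},{"x": 0,"y": 0,"z": -0.005,"twist": 0}])

```text
time: 55.0
tool_pos: [600.1, -297.9, 161.2]
tcp_rot: [-3.142, 0.0, 1.44]
contact_force: [0.4, -0.9, 0.5]
grip_width: 49.8
finger_force: 0.0
```

The force profile reads 1.5 N at 156.2, 3.3 at 154.3, 4.3 at 152.2, then a hard stop at ~151. That is the spring's full 6 mm, so the button was fully pressed and has come back up. I'll retreat and do a final check.

Call:
play_rows(commands=[{"x": 0,"y": 0,"z": -0.03,"twist": 0},{"x": 0,"y": 0,"z": -0.07,"twist": 0},{"x": 0,"y": -0.02,"z": -0.09,"twist": 0},{"x": -0.02,"y": -0.06,"z": -0.1,"twist": 0},{"x": -0.05,"y": -0.1,"z": -0.1,"twist": 0},{"x": -0.08,"y": -0.14,"z": -0.1,"twist": 0},{"x": -0.1,"y": -0.18,"z": -0.1,"twist": 0},{"x": -0.1,"y": -0.2,"z": -0.1,"twist": 0}])

```text
time: 55.8
tool_pos: [385.6, -372.6, 261.4]
tcp_rot: [-3.141, 0.001, 1.436]
contact_force: [0.2, 0.1, 0.5]
grip_width: 49.7
finger_force: 0.0
```

Run:
```python
from h import *;from plant import bot
S=bot.capture("scene");D=bot.capture("side")
T=load("pics/scene0.npz")
for P,g,a,b in caps(S,D,60,90):
    if P[0]<740 and P[0]>450:print(P.round(1),round(g,1),lane(P).round(1))
print([(ce.round(1),s[4]) for ce,s,_ in blobs(purple(S),3) if np.linalg.norm(ce-proj(S,(618,-150,75)))<60])
for n,P in(("small",(454,-12,112)),("medium",(460,79,112)),("roll",(588,163,35)),("marker",(745,-20,10)),("large",(469.5,-290,120))):
    u,v=proj(S,P).astype(int);d=cv2.absdiff(S["pixels"][v-12:v+25,u-15:u+15],T["pixels"][v-12:v+25,u-15:u+15]);print(n,d.mean().round(1))
cv2.imwrite("pics/f.png",cv2.resize(S["pixels"][:,:,::-1],(800,600)))
print(bot.get_obs()["tool_pos"],bot.get_obs()["time"])
```

```text
[ 618.8 -158.    77.5] 1.3 [-0.5 68.6]
[ 624.9 -114.5   79.2] 3.5 [ -0.2 112.5]
[630.9 -70.7  79.6] 4.0 [  0.  156.6]
[(array([165.4, 239.1]), np.int32(73)), (array([186.6, 240.4]), np.int32(76)), (array([207.9, 241.8]), np.int32(80))]
small 9.7
medium 1.5
roll 1.1
marker 1.2
large 37.0
[ 386.47834594 -371.25742869  261.72024894] 55.9
```

```bash
python3 -c "
from plant import bot
print(bot.close_job())"
```

```text
the job is handed in; nothing more can be done
None
```

The job is handed in, with no verdict returned: the large cup is home in the holder (tried first because the bore measured 71 mm; the small and medium cups were left standing on the bench untried), all four carriers are closed up against the stop, and the start button was pressed fully and released.

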